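# File the bottom sample carton upright and restack the rest

## Task

On the design table three sample cartons are stacked on a low plywood board: take the long one from the bottom and stand it on its end in the empty bay of the upright rack, broad sides facing its neighbours like the tall cartons already there. Lift the two upper cartons off and set them aside first, then restack them on the board as they were: the middle one flat and centred along the board, the small one centred crosswise on top of it. Never tip the two upper cartons over, and leave the tall cartons, the pen pot and the shoe last where they are.

Things in the scene. Friction and masses are not known exactly. Their poses are not given: they have to be found in the camera images.
- long_carton_centre (a point): centre of the long plain cardboard carton, 160 x 56 x 40 mm (its own x, y, z), about 0.2 kg, rigid and closed; at the start it lies flat (z up) at the bottom of the stack, its ends sticking out about 15 mm past the board's ends
- middle_carton_centre (a point): centre of the middle cardboard carton, 120 x 56 x 40 mm (its own x, y, z), about 0.15 kg; at the start it lies flat along the top of the long one
- small_carton_centre (a point): centre of the small cardboard carton, 90 x 56 x 36 mm (its own x, y, z), about 0.11 kg; at the start it lies flat crosswise (its x along the middle carton's y) on top of the middle one
- riser: fixed plywood board under the stack, 130 x 90 x 12 mm (its x, y, z); origin at the centre of its underside, on the table; x along its length
- rack: fixed aluminium rack with three bays side by side along its y, outer size 84 x 178 mm (x, y), bays at y = -58, 0, +58 mm, each 76 x 54 mm (x, y) inside; origin at the centre of its underside; floor 6 mm thick, low lips 22 mm high at the two open sides (-x and +x), inner dividers 4 mm thick and 70 mm high, end panels 4 mm thick and 186 mm high
- bay: thin grey felt pad, 74 x 52 x 3 mm (x, y, z), fixed on the floor of the empty bay (any of the three); origin at the centre of its underside, 6 mm above the table; axes as the rack's. A standing long carton rests on the pad's top, 9 mm above the table, with its 56 mm side along the rack's x
- tall_carton_a_centre (a point): centre of a tall cardboard carton standing loose in another bay, 56 x 40 x 178 mm (x, y, z up), top 184 mm above the table; leave alone
- tall_carton_b_centre (a point): centre of the second such tall carton, in the remaining bay; leave alone
- pen_pot_centre (a point): black pen pot with pens, 72 mm across, 95 mm high (pens reach 145 mm), point 48 mm above its foot; leave alone
- shoe_last_centre (a point): wooden shoe last (foot form), about 155 x 56 mm (along its x, y), 85 mm high at the heel end (-x), toe to +x; point 40 mm above its underside, mid-length; leave alone
Things that resemble listed ones, but are neither listed nor needed, are in the scene too. Several things have the shape of the riser; the one meant has the colours described above.

How it is judged:
On the way, in this order (a step that is already met when the one before it is completed fails the run):
1. both upper cartons are off the long one, set aside on the table (horizontal distance between each of middle_carton_centre, small_carton_centre and long_carton_centre above 0.07 m and height (world z) of middle_carton_centre below 0.06 m and height (world z) of small_carton_centre below 0.07 m), for 0.2 s.
2. the long carton stands on end in the empty bay (horizontal distance between long_carton_centre and bay below 0.018 m and z of long_carton_centre in the frame of bay between 0.078 and 0.09 m and (angle between long_carton_centre's own x axis and vertical below 0.12 rad or angle between long_carton_centre's own x axis and vertical above 3.02159 rad) and angle between the y axis of long_carton_centre and the x axis of rack, either way round below 0.3 rad), for 0.2 s.
At the end, for the whole second after the job is handed in: Long carton upright (7 deg) on the pad of the empty bay, within 18 mm and 17 deg of the bay; middle carton flat on the board, within 25 mm of its centre and 15 deg of its length; small carton flat on the middle one, within 22 mm of its centre, crosswise within 17 deg (all of step 2 and horizontal distance between middle_carton_centre and riser below 0.025 m and z of middle_carton_centre in the frame of riser between 0.028 and 0.036 m and angle between the x axis of middle_carton_centre and the x axis of riser, either way round below 0.26 rad and angle between each of middle_carton_centre, small_carton_centre's own z axis and vertical below 0.1 rad and horizontal distance between small_carton_centre and middle_carton_centre below 0.022 m and z of small_carton_centre in the frame of riser between 0.066 and 0.075 m and angle between the x axis of small_carton_centre and the y axis of middle_carton_centre, either way round below 0.3 rad); the robot touches nothing.
It fails at once if a tall carton, the pen pot or the shoe last is displaced by more than 30 mm (distance of any of tall_carton_a_centre, tall_carton_b_centre, pen_pot_centre, shoe_last_centre from where it was at the start of the episode above 0.03 m).
It fails at once if the middle or the small carton is tipped over by more than 40 degrees (angle between any of middle_carton_centre, small_carton_centre's own z axis and vertical above 0.7 rad).
It also fails if it takes over 72 s, if anything falls off the work surface, if the arm or the gripper's body presses on something with over 40 N, if the wrist force passes 120 N, or if a joint passes its speed limit or range.

## Robot

A 6-joint arm with a two-finger parallel gripper is mounted at the origin on the work surface. World frame = base frame: x ahead of the robot, y to its left, z up, the work surface at z = 0. Lengths are in m, angles in rad, forces in N, time in s.
With the tool pointing down it reaches from about 0.35 to 0.85 m from the base axis. Payload 8.1 kg.
Tool frame: the origin (TCP) lies at the very end of the fingers, on their centre line; the grasp point (between the pads) lies robot.grip_point_offset behind it (robot.grip_point_offset is the distance from the TCP to the grasp point, in m); z points along the fingers, y is the line along which they close (so a half turn about z gives the same grasp; the last joint's range is limited). The gripper opens to 93 mm and grips with 3 to 60 N. Pads are 15 mm wide; open, the fingers measure 128 mm over their backs; the gripper's body (75 mm by 188 mm) begins 65 mm behind the grasp point.
Start: joints at [-1.223, 0.13, 1.488, -0, 1.523, -0.085], TCP at [0.252, -0.545, 0.219] pointing down, gripper open.
Joint ranges: [-2.96, 2.96], [-0.89, 2.26], [0.02, 2.5], [-1.34, 4.48], [0, 2.73], [-2.66, 2.66]. Speed limits (rad/s): [2.39, 2.39, 2.79, 3.14, 3.14, 3.14].

## Interface

Orientations are given as a rotation vector (axis times angle).
In Python, from plant import robot, eyes gives the robot as it stands. The module is installed in compiled form; this text tells all that it offers.
- The arm moves only by the tool apply_moves, never from a script. Its argument "steps" is one flat list of numbers, 7 for each row, row after row: the shift along the tool's x, y, z in units of 30 mm (1.0 is 30 mm), then the turn, a rotation vector about the tool's x, y, z in units of 6 degrees (1.0 is 6 degrees), then the opening in per cent of the stroke, from 0 (shut) to 100 (fully open). In form: [dx, dy, dz, ax, ay, az, fingers, dx, dy, dz, ax, ay, az, fingers, ...]. A call has 1 to 12 rows; each row shifts and turns the commanded pose from where the row before left it, along the tool's axes as they then stand; what a row does not reach is not made up. A row lasts 1/12 s, in which the tool goes at most 41.7 mm and 7.16 degrees, less where a joint would pass 70% of its speed; a pose out of reach is approached as far as the arm can. A call is refused whole if a number of a shift passes 1 or a number of a turn 1, either way. A call with a gripper value outside its range is refused whole. The fingers move at their own pace and stop on an object; "grip_force" is the grip in N (left out, the last holds). Time passes only in rows, so rows that do not move let the fingers close. It gives the time, the measured TCP pose, the force, the opening and the grip force at its end, in the units of the state.
- robot.read_state(): the state, without advancing time (a new reading comes with each control period).
- eyes.read_camera(name): name is "scene" or "side" or "wrist"; returns the picture (420x560x3 uint8, red, green, blue); there is no depth.
- eyes.calibration(name): a dict with "K" (3x3 intrinsics, pixels), "R" (3x3) and "t" (3): a world point X has camera coordinates R X + t. Camera axes: x right, y down, z forward; pixel columns grow to the right and rows downward; lengths in m; the calibration is good to about 2 mm. A picture is of the moment at which its call begins: read the wrist's pose just before it. calibration takes no time and is no camera call; for the wrist camera it gives the pose at the moment of the call.
- robot.close_job(): hands the job in; it is judged then, once.
Trained networks look in the newest picture that a camera, given by its name, has taken for a name from the list of things; names that differ only in an ending like _2 or _b are one class to them, and where a whole thing is asked for, a point or a joint stands for the part that bears it (a point fixed in the world has none). Each returns a list of dicts, best first, with "conf" (0 to 1); they miss things now and then, are a little off and sometimes report something else, mostly with a low value. They report only what shows in the picture. A call takes as long as a camera call. They do not tell look-alikes from the thing itself.
- eyes.search_frame(camera, thing): "rect" ([left, top, width, height] in pixels, round what is visible of it).
- eyes.place_of(camera, thing): "xy" ([column, row] in pixels: a listed point, or the origin of a listed thing).
The state is a dict: "t": time; "q": joint angles; "dq": joint speeds; "joint_torque": joint torques, N m; "tool_pos": TCP position; "orientation": TCP orientation; "force": force on the tool from outside, world axes, zero at the start; "wrist_torque": the same for the moment, N m; "opening": finger opening in m; "gripper_force": force on a finger pad.
Only numpy, scipy, OpenCV 4.12 (cv2) and the standard library are available. Lean on these libraries where they do the work, as an engineer would, in place of code of your own. Each camera call takes 0.05 s, during which the arm holds its last target. There are 200 camera calls.

## Working session

There is one attempt and no reset: what is moved stays moved. The work goes in short steps, Python scripts to look and compute and a tool call to move; the robot and the scene stay as the last step left them, time stands still between calls to the robot, and variables do not carry over. Pictures are saved under pics/ and viewed, at most 10 in all, crops included, and the job is handed in when it is done.

Besides the shell and the picture viewer there is one more tool, called after ">>>" as name(argument=value, ...) on one line, values as JSON. apply_moves: Moves the arm, as the interface text tells. Its arguments: {"type":"object","properties":{"steps":{"type":"array"},"grip_force":{"type":"number"}},"required":["steps"]}

```bash
mkdir -p pics
python3 - <<'E'
from plant import robot, eyes
import cv2,numpy as np
s=robot.read_state(); print({k:np.round(v,3).tolist() for k,v in s.items()}, robot.grip_point_offset)
for c in ["scene","side"]:
    im=eyes.read_camera(c); cv2.imwrite(f"pics/{c}0.png",im[:,:,::-1])
    k=eyes.calibration(c); print(c,np.round(k["K"],1).tolist(),np.round(k["R"],3).tolist(),np.round(k["t"],3).tolist())
    for n in ["long_carton_centre","middle_carton_centre","small_carton_centre","riser","rack","bay","tall_carton_a_centre","pen_pot_centre","shoe_last_centre"]:
        print(n,[(np.round(d["xy"]).tolist(),round(d["conf"],2)) for d in eyes.place_of(c,n)][:4])
E
```

```text
{'t': 0.0, 'q': [-1.223, 0.131, 1.489, 0.0, 1.523, -0.085], 'dq': [-0.001, 0.003, -0.0, 0.001, -0.001, 0.001], 'joint_torque': [-0.0, -55.986, -49.175, 0.077, 0.036, -0.0], 'tool_pos': [0.251, -0.544, 0.218], 'orientation': [-3.067, -0.674, 0.0], 'force': [-0.126, 0.424, -0.474], 'wrist_torque': [0.044, 0.022, -0.001], 'gripper_force': 0.0, 'opening': 0.093} 0.0188
scene [[508.4, 0.0, 269.9], [0.0, 508.4, 208.7], [0.0, 0.0, 1.0]] [[0.839, 0.544, -0.004], [0.382, -0.595, -0.707], [-0.387, 0.592, -0.707]] [-0.481, -0.123, 1.206]
long_carton_centre [([332.0, 174.0], 0.86), ([190.0, 313.0], 0.69)]
middle_carton_centre [([336.0, 163.0], 0.88), ([329.0, 185.0], 0.59)]
small_carton_centre [([335.0, 144.0], 0.57)]
riser [([330.0, 188.0], 0.86), ([148.0, 273.0], 0.75)]
rack [([197.0, 348.0], 0.83)]
bay [([215.0, 317.0], 0.87)]
tall_carton_a_centre [([335.0, 265.0], 0.67), ([163.0, 345.0], 0.57)]
pen_pot_centre [([338.0, 265.0], 0.69)]
shoe_last_centre [([201.0, 202.0], 0.89), ([332.0, 185.0], 0.62)]
side [[481.8, 0.0, 278.9], [0.0, 481.8, 209.1], [0.0, 0.0, 1.0]] [[-0.957, -0.289, 0.005], [-0.191, 0.618, -0.763], [0.217, -0.731, -0.646]] [0.548, 0.176, 0.838]
long_carton_centre [([231.0, 332.0], 0.72)]
middle_carton_centre [([232.0, 318.0], 0.84)]
small_carton_centre [([230.0, 304.0], 0.72)]
riser [([378.0, 211.0], 0.92), ([230.0, 346.0], 0.71)]
rack [([308.0, 176.0], 0.86)]
bay []
tall_carton_a_centre [([230.0, 306.0], 0.69), ([315.0, 132.0], 0.55)]
pen_pot_centre [([211.0, 220.0], 0.87)]
shoe_last_centre [([371.0, 257.0], 0.88)]
```

View pics/scene0.png

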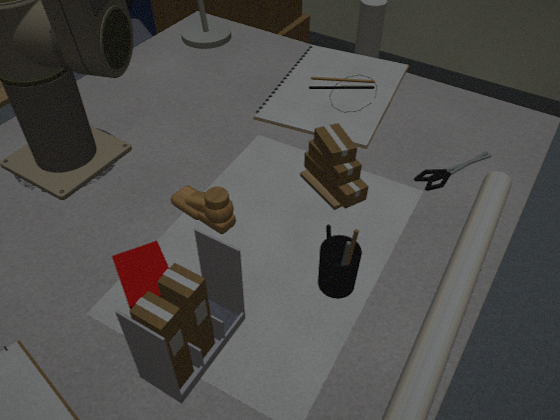

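View pics/side0.png

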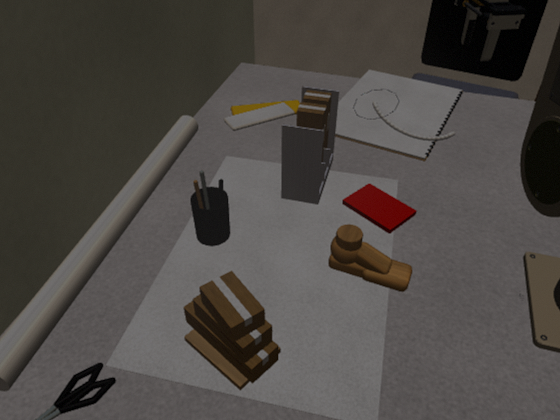

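The scene view shows the stack on plywood at about (332,170), the rack at (190,320) with its empty bay on the right at (215,317), the last at (203,207) and the pen pot at (338,265). The side view shows the same things at (230,335), (308,150), (370,260) and (211,215). There are two riser-like boards: a red one at scene (145,273) / side (378,211), and plywood under the stack at scene (325,188) / side (230,346). The plywood one fits the description. I'll confirm it in an enlarged crop.

Run:
```python
import cv2,numpy as np
a=cv2.imread("pics/scene0.png");b=cv2.imread("pics/side0.png")
def cr(i,x,y,w,h,W,H): return cv2.resize(cv2.convertScaleAbs(i[y:y+h,x:x+w],alpha=1.7,beta=10),(W,H),interpolation=cv2.INTER_CUBIC)
# each 400x300, scale 4 -> 100x75... use scale 3/ 4
top=np.hstack([cr(a,290,115,100,100,400,400),cr(b,180,265,100,100,400,400)])
cv2.imwrite("pics/stack.png",top)
r=np.hstack([cr(a,110,225,150,180,450,540),cr(b,260,75,110,175,340,540)])
cv2.imwrite("pics/rack.png",r)
```

```text
(no output)
```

View pics/stack.png

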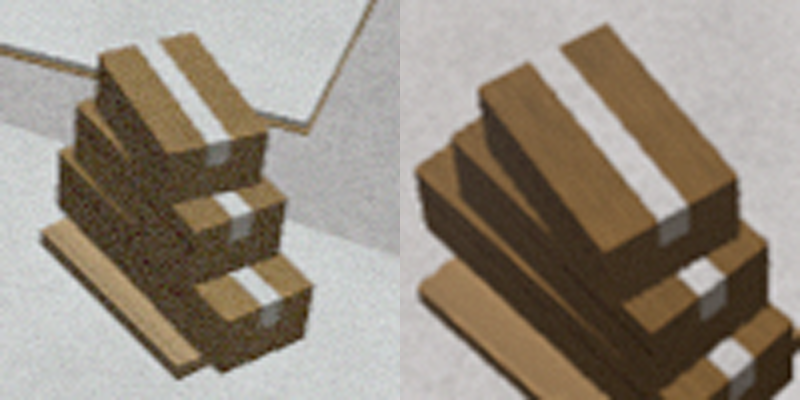

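View pics/rack.png

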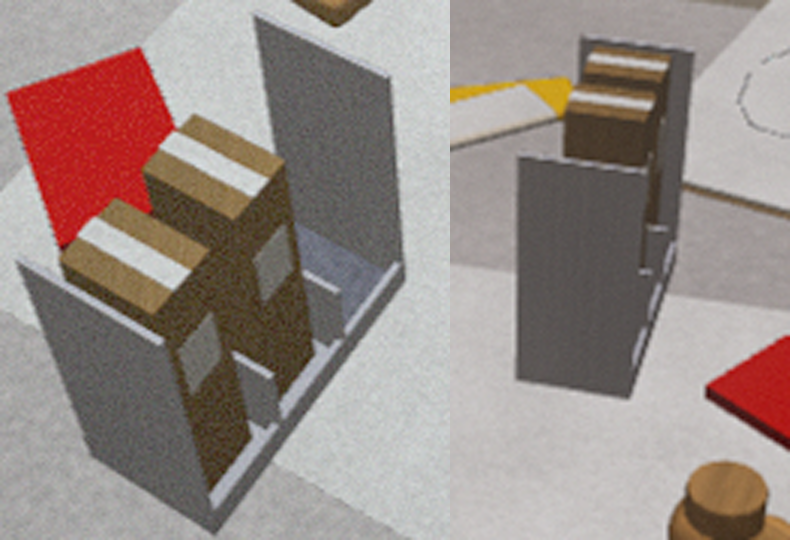

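The crops confirm plywood under the stack. The empty bay is at the panel nearest the stack, and the red board is the decoy. Next I'll back-project the corners at known heights.

```bash
cat > h.py <<'E'
from plant import robot, eyes
import cv2,numpy as np
from scipy.spatial.transform import Rotation as Rot
def bp(cal,uv,z):
    d=cal["R"].T@np.linalg.inv(cal["K"])@np.array([uv[0],uv[1],1.]); c=-cal["R"].T@cal["t"]
    return (c+d*(z-c[2])/d[2])
E
python3 - <<'E'
from h import *
C={c:eyes.calibration(c) for c in("scene","side")}
st=lambda c,u,v:(290+u/4,115+v/4) if c=="scene" else (180+(u-400)/4,265+v/4)
rk=lambda c,u,v:(110+u/3,225+v/3) if c=="scene" else (260+(u-450)*110/340,75+v*175/540)
def show(n,f,c,z,pts):
    P=np.array([bp(C[c],f(c,*p),z) for p in pts])[:,:2]
    print(n,c,(P*1000).round().tolist(),"len,ang",[(round(1e3*np.linalg.norm(d)),round(float(np.degrees(np.arctan2(d[1],d[0]))))) for d in np.diff(P,axis=0)])
show("small",st,"scene",.128,[(100,60),(192,35),(267,132),(168,152),(100,60)])
show("small",st,"side",.128,[(480,90),(608,25),(738,180),(605,250),(480,90)])
show("mid",st,"scene",.092,[(78,105),(200,235),(287,200)])
show("mid",st,"side",.092,[(455,145),(655,333),(768,245)])
show("long",st,"scene",.052,[(60,153),(228,320),(312,287)])
show("board",st,"scene",.012,[(42,240),(178,365)])
show("rk near",rk,"scene",.186,[(20,262),(163,345)])
show("rk far",rk,"scene",.186,[(255,15),(390,78)])
show("rk nearbot",rk,"scene",0,[(95,455),(213,533)])
show("rk side far",rk,"side",.186,[(517,157),(647,172)])
show("rk side near",rk,"side",.186,[(582,38),(693,50)])
show("rk side bot",rk,"side",0,[(517,380),(628,397)])
E
```

```text
small scene [[522.0, 253.0], [552.0, 299.0], [622.0, 246.0], [588.0, 205.0], [522.0, 253.0]] len,ang [(55, 57), (88, -37), (53, -130), (82, 144)]
small side [[618.0, 250.0], [585.0, 206.0], [515.0, 261.0], [549.0, 302.0], [618.0, 250.0]] len,ang [(55, -127), (89, 142), (53, 51), (87, -37)]
mid scene [[509.0, 256.0], [614.0, 196.0], [638.0, 244.0]] len,ang [(120, -30), (54, 63)]
mid side [[632.0, 251.0], [531.0, 306.0], [505.0, 259.0]] len,ang [(115, 151), (54, -120)]
long scene [[498.0, 259.0], [638.0, 188.0], [663.0, 234.0]] len,ang [(156, -27), (52, 61)]
board scene [[505.0, 231.0], [616.0, 184.0]] len,ang [(120, -23)]
rk near scene [[535.0, -317.0], [616.0, -314.0]] len,ang [(81, 2)]
rk far scene [[529.0, -143.0], [612.0, -140.0]] len,ang [(83, 2)]
rk nearbot scene [[533.0, -315.0], [613.0, -314.0]] len,ang [(80, 1)]
rk side far side [[608.0, -133.0], [524.0, -140.0]] len,ang [(83, -175)]
rk side near side [[610.0, -307.0], [530.0, -313.0]] len,ang [(81, -176)]
rk side bot side [[607.0, -137.0], [526.0, -142.0]] len,ang [(81, -177)]
```

Run:
```python
from h import *
C={c:eyes.calibration(c) for c in("scene","side")}
for n,z,a,b in [("last",.04,(201,202),(371,257)),("pot",.048,(338,265),(211,220)),("pot ground-centre by rim .095",.095,(339,248),(211,198)),("bay",.006,(215,317),None),("pad ctr",.009,(110+345/3,225+265/3),None),("red",.006,(148,273),(378,211)),("board top right end",.012,(290+205/4,115+360/4),None),("scissors",0,(432,178),(85,395)),
 ("last toe",.02,(175,195),(408,275)),("last heel",.085,(218,193),(349,234)),("long z",.032,(332,174),(231,332)),("paperA",0,(422,190),None),("paperB",0,(305,418),None),("roll",.02,(480,200),None)]:
    print(n,(bp(C["scene"],a,z)*1e3).round(), (bp(C["side"],b,z)*1e3).round() if b else '')
```

```text
last [392.  21.  40.] [389.  26.  40.]
pot [705.  20.  48.] [703.  26.  48.]
pot ground-centre by rim .095 [703.  19.  95.] [703.  15.  95.]
bay [ 567. -166.    6.] 
pad ctr [ 578. -152.    9.] 
red [ 403. -157.    6.] [ 396. -149.    6.]
board top right end [626. 195.  12.] 
scissors [753. 394.   0.] [753. 394.   0.]
last toe [317.  23.  20.] [319.  31.  20.]
last heel [437.  25.  85.] [434.  26.  85.]
long z [572. 251.  32.] [577. 247.  32.]
paperA [749. 344.   0.] 
paperB [ 786. -231.    0.] 
roll [867. 357.  20.]
```

```bash
cat >> h.py <<'E'
def st(): 
    s=robot.read_state(); 
    open("log.txt","a").write(repr([list(map(float,s[k])) for k in("q","tool_pos","orientation")])+"\n")
    return s
def down(phi): # tool down, closing axis (y) at bearing phi deg
    p=np.radians(phi); y=np.array([np.cos(p),np.sin(p),0]); z=np.array([0,0,-1.]); return np.c_[np.cross(y,z),y,z]
def rows(p0,R0,p1,R1,n):
    w=Rot.from_matrix(R0.T@R1).as_rotvec()/n
    S=sum(Rot.from_rotvec(i*w).as_matrix() for i in range(n))
    d=np.linalg.solve(S,R0.T@(np.array(p1)-p0))
    return np.r_[d/.03, np.degrees(w)/6].round(2)
def plan(wps,start=None):
    s=st(); p=np.array(s["tool_pos"]);R=Rot.from_rotvec(s["orientation"]).as_matrix()
    if start: p,R=np.array(start[0]),start[1]
    print("t",round(s["t"],2),"p",p.round(4),"yb",np.degrees(np.arctan2(R[1,1],R[0,1])).round(1),"q",np.round(s["q"],2),"F",np.round(s["force"],1),"op",round(s["opening"],4))
    for p1,R1 in wps:
        d=R.T@(np.array(p1)-p); w=np.degrees(Rot.from_matrix(R.T@R1).magnitude())
        n=max(1,int(np.ceil(max(np.linalg.norm(d)/.029,w/5.9))))
        r=rows(p,R,p1,R1,n)
        while abs(r).max()>1: n+=1; r=rows(p,R,p1,R1,n)
        print(n,"x",r.tolist()); p,R=np.array(p1),R1
E
python3 - <<'E'
from h import *
plan([([.41,-.15,.33],down(0)),([.55,.24,.31],down(53))])
E
```

```text
t 1.0 p [ 0.2517 -0.5447  0.2186] yb -65.2 q [-1.22  0.13  1.49 -0.    1.52 -0.09] F [-0.1  0.5 -0.1] op 0.0928
16 x [0.91, -0.21, -0.23, -0.0, 0.0, -0.68]
15 x [0.68, 0.67, 0.04, 0.0, 0.0, -0.59]
```

>>> apply_moves(steps=[0.91,-0.21,-0.23,0,0,-0.68,100,0.91,-0.21,-0.23,0,0,-0.68,100,0.91,-0.21,-0.23,0,0,-0.68,100,0.91,-0.21,-0.23,0,0,-0.68,100,0.91,-0.21,-0.23,0,0,-0.68,100,0.91,-0.21,-0.23,0,0,-0.68,100,0.91,-0.21,-0.23,0,0,-0.68,100,0.91,-0.21,-0.23,0,0,-0.68,100])

```text
t: 1.67
tool_pos: [0.3883, -0.369, 0.2742]
orientation: [2.752, 1.515, 0.0]
force: [-0.2, -0.2, 0.5]
opening: 0.0929
gripper_force: 0.0
```

>>> apply_moves(steps=[0.91,-0.21,-0.23,0,0,-0.68,100,0.91,-0.21,-0.23,0,0,-0.68,100,0.91,-0.21,-0.23,0,0,-0.68,100,0.91,-0.21,-0.23,0,0,-0.68,100,0.91,-0.21,-0.23,0,0,-0.68,100,0.91,-0.21,-0.23,0,0,-0.68,100,0.91,-0.21,-0.23,0,0,-0.68,100,0.91,-0.21,-0.23,0,0,-0.68,100])

```text
t: 2.33
tool_pos: [0.4079, -0.1486, 0.3294]
orientation: [2.216, 2.227, 0.0]
force: [0.8, 0.4, 0.1]
opening: 0.0931
gripper_force: 0.0
```

Run:
```python
from h import *
plan([([.55,.24,.31],down(53))])
```

```text
t 2.33 p [ 0.4079 -0.1486  0.3294] yb 0.3 q [-0.47 -0.34  1.73  0.    1.76 -0.47] F [0.8 0.4 0.1] op 0.0931
15 x [0.67, 0.67, 0.04, 0.0, 0.0, -0.59]
```

>>> apply_moves(steps=[0.67,0.67,0.04,0,0,-0.59,100,0.67,0.67,0.04,0,0,-0.59,100,0.67,0.67,0.04,0,0,-0.59,100,0.67,0.67,0.04,0,0,-0.59,100,0.67,0.67,0.04,0,0,-0.59,100,0.67,0.67,0.04,0,0,-0.59,100,0.67,0.67,0.04,0,0,-0.59,100,0.67,0.67,0.04,0,0,-0.59,100])

```text
t: 3.0
tool_pos: [0.5296, 0.0411, 0.3193]
orientation: [1.605, 2.701, -0.0]
force: [0.6, -0.1, -0.3]
opening: 0.0933
gripper_force: 0.0
```

>>> apply_moves(steps=[0.67,0.67,0.04,0,0,-0.59,100,0.67,0.67,0.04,0,0,-0.59,100,0.67,0.67,0.04,0,0,-0.59,100,0.67,0.67,0.04,0,0,-0.59,100,0.67,0.67,0.04,0,0,-0.59,100,0.67,0.67,0.04,0,0,-0.59,100,0.67,0.67,0.04,0,0,-0.59,100])

```text
t: 3.58
tool_pos: [0.5497, 0.2376, 0.3108]
orientation: [0.988, 2.982, -0.0]
force: [0.5, -0.1, -0.6]
opening: 0.0931
gripper_force: 0.0
```

Run:
```python
from h import *
s=st(); c=eyes.calibration("wrist"); im=eyes.read_camera("wrist")
cv2.imwrite("pics/w1.png",cv2.convertScaleAbs(im[:,:,::-1],alpha=1.6))
np.savez("w1.npz",**c); print(c["K"].round(1).tolist(),(-c["R"].T@c["t"]).round(3),c["R"].round(2).tolist())
plan([])
```

```text
[[313.7, 0.0, 276.0], [0.0, 313.7, 209.2], [0.0, 0.0, 1.0]] [0.492 0.279 0.477] [[0.6, 0.8, 0.0], [0.78, -0.58, 0.26], [0.21, -0.15, -0.97]]
t 3.63 p [0.5483 0.2423 0.3103] yb 53.8 q [ 0.33  0.11  1.34  0.    1.69 -0.61] F [-2.3  2.2  0.1] op 0.0928
```

View pics/w1.png

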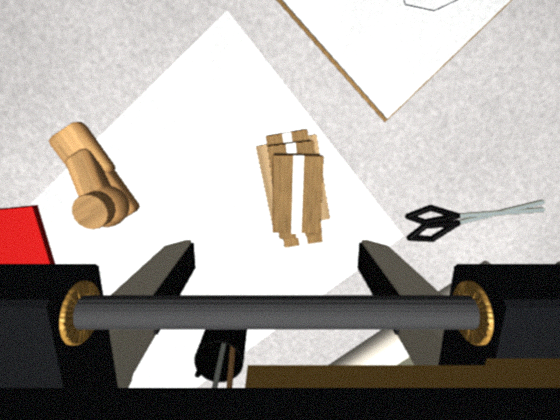

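Seen from the wrist, the small carton's top spans (275,153)–(322,235). Its long side lies along the stack, about 8° off, rather than crosswise as the text says. The judged goal is explicit (90 mm side across), so I'll restack it that way.

Run:
```python
from h import *
c=np.load("w1.npz")
P=np.array([bp(c,p,.128) for p in [(275,153),(324,153),(322,235),(273,235)]])[:,:2]; print(P.round(3).tolist(),P.mean(0).round(3))
D=down(53)
plan([([.569,.253,.15],D),([.569,.253,.100],D)])
```

```text
[[0.514, 0.262], [0.547, 0.305], [0.624, 0.249], [0.589, 0.203]] [0.569 0.255]
t 3.63 p [0.5483 0.2423 0.3103] yb 53.8 q [ 0.33  0.11  1.34  0.    1.69 -0.61] F [-2.3  2.2  0.1] op 0.0928
6 x [-0.06, 0.12, 0.89, 0.0, -0.0, 0.02]
2 x [0.0, 0.0, 0.83, 0.0, 0.0, 0.0]
```

>>> apply_moves(steps=[-0.06,0.12,0.89,0,0,0.02,100,-0.06,0.12,0.89,0,0,0.02,100,-0.06,0.12,0.89,0,0,0.02,100,-0.06,0.12,0.89,0,0,0.02,100,-0.06,0.12,0.89,0,0,0.02,100,-0.06,0.12,0.89,0,0,0.02,100,0,0,0.83,0,0,0,100,0,0,0.83,0,0,0,100,0,0,0,0,0,0,0,0,0,0,0,0,0,0,0,0,0,0,0,0,0,0,0,0,0,0,0,0], grip_force=20)

```text
t: 4.63
tool_pos: [0.5729, 0.2474, 0.1038]
orientation: [1.01, 2.971, 0.004]
force: [-0.0, -0.0, 0.1]
opening: 0.0709
gripper_force: 0.0
```

>>> apply_moves(steps=[0,0,0,0,0,0,0,0,0,0,0,0,0,0,0,0,0,0,0,0,0,0,0,0,0,0,0,0,0,0,-0.3,0,0,0,0,0,0,-0.8,0,0,0,0])

```text
t: 5.13
tool_pos: [0.5685, 0.2459, 0.1305]
orientation: [-1.009, -2.969, 0.007]
force: [0.2, -0.2, -1.1]
opening: 0.0561
gripper_force: 20.0
```

Run:
```python
from h import *
D=down(53)
plan([([.569,.253,.18],D),([.58,.07,.10],D),([.58,.07,.010],D)])
```

```text
t 5.13 p [0.5685 0.2459 0.1305] yb 52.5 q [ 0.33  0.24  1.52 -0.    1.38 -0.59] F [ 0.2 -0.2 -1.1] op 0.0561
2 x [0.07, 0.1, -0.82, -0.03, -0.02, -0.05]
7 x [-0.57, -0.66, 0.38, 0.0, 0.0, 0.0]
4 x [0.0, 0.0, 0.75, 0.0, 0.0, 0.0]
```

>>> apply_moves(steps=[0.07,0.1,-0.82,0,0,0,0,0.07,0.1,-0.82,0,0,0,0,-0.57,-0.66,0.38,0,0,0,0,-0.57,-0.66,0.38,0,0,0,0,-0.57,-0.66,0.38,0,0,0,0,-0.57,-0.66,0.38,0,0,0,0,-0.57,-0.66,0.38,0,0,0,0,-0.57,-0.66,0.38,0,0,0,0,-0.57,-0.66,0.38,0,0,0,0,0,0,0.5,0,0,0,0,0,0,0.5,0,0,0,0,0,0,0,0,0,0,0])

```text
t: 6.13
tool_pos: [0.5795, 0.0705, 0.0702]
orientation: [-1.011, -2.969, 0.003]
force: [-2.2, 0.2, -0.8]
opening: 0.056
gripper_force: 20.0
```

Run:
```python
from h import *
plan([([.58,.07,.010],down(52.5))])
```

```text
t 6.13 p [0.5795 0.0705 0.0702] yb 52.4 q [ 0.03  0.21  1.68 -0.    1.26 -0.88] F [-2.2  0.2 -0.8] op 0.056
3 x [-0.01, 0.0, 0.67, -0.01, -0.01, -0.01]
```

>>> apply_moves(steps=[0,0,0.66,0,0,0,0,0,0,0.66,0,0,0,0,0,0,0.64,0,0,0,0,0,0,0,0,0,0,0,0,0,0,0,0,0,100,0,0,0,0,0,0,100,0,0,0,0,0,0,100,0,0,0,0,0,0,100,0,0,-1,0,0,0,100,0,0,-1,0,0,0,100,0,0,-1,0,0,0,100,0,0,-1,0,0,0,100])

```text
t: 7.13
tool_pos: [0.5822, 0.0714, 0.137]
orientation: [1.011, 2.974, 0.001]
force: [1.5, 0.1, 0.7]
opening: 0.0927
gripper_force: 0.0
```

Run:
```python
from h import *
D=down(61)
plan([([.571,.2525,.13],D),([.571,.2525,.064],D)])
```

```text
t 7.13 p [0.5822 0.0714 0.137 ] yb 52.5 q [ 0.03  0.15  1.62  0.    1.37 -0.88] F [1.5 0.1 0.7] op 0.0927
7 x [0.53, 0.69, 0.03, 0.0, 0.0, -0.2]
3 x [0.0, 0.0, 0.73, 0.0, 0.0, 0.0]
```

>>> apply_moves(steps=[0.53,0.69,0.03,0,0,-0.2,100,0.53,0.69,0.03,0,0,-0.2,100,0.53,0.69,0.03,0,0,-0.2,100,0.53,0.69,0.03,0,0,-0.2,100,0.53,0.69,0.03,0,0,-0.2,100,0.53,0.69,0.03,0,0,-0.2,100,0.53,0.69,0.03,0,0,-0.2,100,0,0,0,0,0,0,100])

```text
t: 7.8
tool_pos: [0.5698, 0.2581, 0.1293]
orientation: [0.783, 3.042, 0.004]
force: [0.1, 0.7, -1.3]
opening: 0.093
gripper_force: 0.0
```

Run:
```python
from h import *
s=st(); c=eyes.calibration("wrist"); im=eyes.read_camera("wrist")
im=cv2.convertScaleAbs(im[:,:,::-1],alpha=1.6); cv2.imwrite("pics/w2.png",im); np.savez("w2.npz",**c)
plan([([.571,.2525,.064],down(61))])
```

```text
t 7.85 p [0.5703 0.256  0.1292] yb 61.0 q [ 0.34  0.25  1.52  0.    1.37 -0.73] F [ 0.1 -0.9  0.2] op 0.0931
3 x [-0.03, -0.03, 0.72, 0.0, 0.0, 0.0]
```

View pics/w2.png

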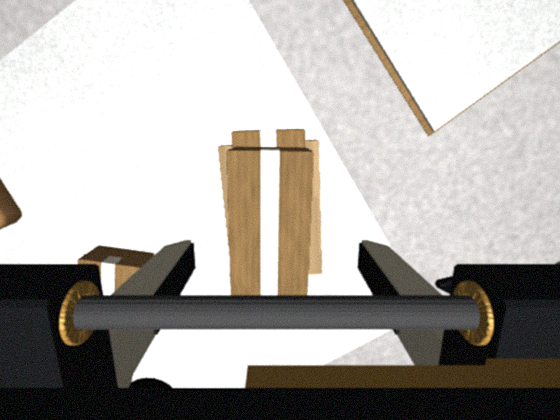

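The wrist view shows the middle carton's far edge at (227..313,150), with the board's corners at (219,147), (320,141) and (321,273). The fingers straddle the carton.

Run:
```python
from h import *
c=np.load("w2.npz")
for z,pts in [(.092,[(227,151),(313,151)]),(.052,[(233,131),(305,130)]),(.012,[(219,147),(320,141),(321,273)])]:
    P=np.array([bp(c,p,z) for p in pts])[:,:2]
    print(z,(P*1e3).round().tolist(),[(round(1e3*np.linalg.norm(d)),round(float(np.degrees(np.arctan2(d[1],d[0]))),1)) for d in np.diff(P,axis=0)])
```

```text
0.092 [[505.0, 257.0], [532.0, 305.0]] [(55, 61.1)]
0.052 [[495.0, 262.0], [520.0, 310.0]] [(54, 61.9)]
0.012 [[498.0, 239.0], [537.0, 320.0], [652.0, 263.0]] [(90, 64.4), (128, -26.4)]
```

>>> apply_moves(steps=[0,-0.05,0.72,0,0,0,100,0,-0.05,0.72,0,0,0,100,0,0,0.72,0,0,0,100,0,0,0,0,0,0,0,0,0,0,0,0,0,0,0,0,0,0,0,0,0,0,0,0,0,0,0,0,0,0,0,0,0,0,0,0,0,0,0,0,0,0,0,0,0,0,0,0,0,0,0,-0.3,0,0,0,0,0,0,-0.8,0,0,0,0])

```text
t: 8.85
tool_pos: [0.566, 0.2498, 0.0929]
orientation: [-0.789, -3.034, 0.007]
force: [-0.0, -0.1, -2.3]
opening: 0.0561
gripper_force: 20.0
```

Run:
```python
from h import *
D=down(61)
plan([([.571,.2525,.12],D),([.475,.125,.08],D),([.475,.125,.014],D)])
```

```text
t 8.85 p [0.566  0.2498 0.0929] yb 60.9 q [ 0.33  0.28  1.56 -0.    1.32 -0.73] F [-0.  -0.1 -2.3] op 0.0561
1 x [-0.1, 0.15, -0.91, -0.06, -0.05, -0.02]
6 x [0.12, -0.88, 0.22, 0.0, 0.0, 0.0]
3 x [0.0, 0.0, 0.73, 0.0, 0.0, 0.0]
```

>>> apply_moves(steps=[0,0,-0.9,0,0,0,0,0.12,-0.88,0.22,0,0,0,0,0.12,-0.88,0.22,0,0,0,0,0.12,-0.88,0.22,0,0,0,0,0.12,-0.88,0.22,0,0,0,0,0.12,-0.88,0.22,0,0,0,0,0.12,-0.88,0.22,0,0,0,0,0,0,0.4,0,0,0,0,0,0,0,0,0,0,0])

```text
t: 9.6
tool_pos: [0.471, 0.1221, 0.07]
orientation: [-0.792, -3.037, 0.002]
force: [-0.6, -0.0, -2.8]
opening: 0.056
gripper_force: 20.0
```

Run:
```python
from h import *
plan([([.475,.125,.013],down(61))])
# fit kinematics: spherical-ish 6R with forearm roll
```

```text
t 9.6 p [0.471  0.1221 0.07  ] yb 60.8 q [ 0.15 -0.05  1.95 -0.    1.24 -0.91] F [-0.6 -0.  -2.8] op 0.056
2 x [-0.04, 0.08, 0.95, -0.01, -0.01, -0.02]
```

>>> apply_moves(steps=[0,0,0.66,0,0,0,0,0,0,0.66,0,0,0,0,0,0,0.64,0,0,0,0,0,0,0,0,0,0,0,0,0,0,0,0,0,100,0,0,0,0,0,0,100,0,0,0,0,0,0,100,0,0,0,0,0,0,100,0,0,-1,0,0,0,100,0,0,-1,0,0,0,100,0,0,-1,0,0,0,100,0,0,-1,0,0,0,100])

```text
t: 10.6
tool_pos: [0.4731, 0.1231, 0.1351]
orientation: [0.79, 3.04, 0.0]
force: [0.5, -0.4, 0.9]
opening: 0.0927
gripper_force: 0.0
```

```bash
cat > kin.py <<'E'
import numpy as np
from scipy.optimize import least_squares
from scipy.spatial.transform import Rotation as R
def rz(a): return R.from_rotvec([0,0,a]).as_matrix()
def ry(a): return R.from_rotvec([0,a,0]).as_matrix()
def fk(q,k):
    a1,d,h,L2,e,L3,T,d3=k
    M=rz(q[0]); p=M@np.array([a1,d,h]); M=M@ry(q[1]); p=p+M@np.array([0,0,L2])
    M=M@ry(q[2]); p=p+M@np.array([e,d3,L3]); M=M@rz(q[3])@ry(q[4]); p=p+M@np.array([0,0,T])
    M=M@rz(q[5]); return p,M
E
python3 - <<'E'
from h import *; from kin import *
st()
L=[eval(l) for l in open("log.txt")]
# pitch-only data
f=lambda k:np.concatenate([fk(q,np.r_[k,0])[0]-p for q,p,o in L])
for x0 in ([0,.05,.15,.4,0,.4,.25],[0,0,.4,.4,0.05,.4,.3]):
    r=least_squares(f,x0); print(r.x.round(4),np.abs(r.fun).max().round(5))
for q,p,o in L[::4]:
    print((fk(q,np.r_[r.x,0])[1].T@Rot.from_rotvec(o).as_matrix()).round(2).tolist())
print(len(L)); plan([])
E
```

```text
[0.     0.0512 0.3181 0.3691 0.0616 0.5534 0.3775] 0.0
[0.     0.0512 0.3181 0.3691 0.0616 0.5534 0.3775] 0.0
[[0.0, -1.0, 0.0], [1.0, 0.0, 0.0], [-0.0, 0.0, 1.0]]
[[0.0, -1.0, -0.0], [1.0, 0.0, 0.0], [-0.0, -0.0, 1.0]]
[[0.0, -1.0, -0.0], [1.0, 0.0, 0.0], [-0.0, -0.0, 1.0]]
[[0.0, -1.0, 0.0], [1.0, 0.0, 0.0], [-0.0, 0.0, 1.0]]
13
t 10.6 p [0.4731 0.1231 0.1351] yb 60.9 q [ 0.15 -0.12  1.89 -0.    1.37 -0.91] F [ 0.5 -0.4  0.9] op 0.0927
```

```bash
cat >> kin.py <<'E'
K=np.array([0,.0512,.3181,.3691,.0616,.5534,.3775,0]); S4=1
F=rz(np.pi/2)
lo=np.array([-2.96,-.89,.02,-1.34,0,-2.66]);hi=np.array([2.96,2.26,2.5,4.48,2.73,2.66])
def fkt(q):
    q=np.array(q,float); q[3]*=S4; p,M=fk(q,K); return p,M@F
def ik(p,M,x0=None,n=30):
    rng=np.random.default_rng(0); out=[]
    f=lambda q:np.r_[(fkt(q)[0]-p)*10,R.from_matrix(M.T@fkt(q)[1]).as_rotvec()]
    for x in ([x0] if x0 is not None else [])+[rng.uniform(lo,hi) for _ in range(n)]:
        r=least_squares(f,np.clip(x,lo+1e-3,hi-1e-3),bounds=(lo,hi))
        if np.abs(r.fun).max()<2e-3 and not any(np.allclose(r.x,o,atol=.02) for o in out): out.append(r.x)
    return out
OFF=.0188
def toolpose(grip,u_bearing,theta,flip=0):
    b=np.radians(u_bearing);t=np.radians(theta);u=np.array([np.cos(b),np.sin(b),0])
    z=np.cos(t)*u-np.sin(t)*np.array([0,0,1.]); y=np.cross([0,0,1.],u)*(-1 if flip else 1)
    return np.array(grip)+OFF*z, np.c_[np.cross(y,z),y,z]
E
python3 - <<'E'
import kin; from kin import *
u=np.array([np.cos(np.radians(-28)),np.sin(np.radians(-28))])
g=np.r_[np.array([.5075,.286])+.02*u,.033]
for s in (1,-1):
  kin.S4=s
  for a in (25,32,40):
   for fl in (0,1):
    for nm,pose in (("pre",toolpose(g-np.r_[.07*u*np.cos(np.radians(a)),-.07*np.sin(np.radians(a))],-28,a,fl)),("pick",toolpose(g,-28,a,fl)),("final",toolpose([.5685,-.169,.149],-87.5,90+a,fl)),("above",toolpose([.5685,-.169,.36],-87.5,90+a,fl))):
      print(s,a,fl,nm,[q.round(2).tolist() for q in ik(*pose)])
E
```

```text
1 25 0 pre [[1.09, 0.42, 1.95, -1.25, 1.27, 0.75]]
1 25 0 pick []
1 25 0 final [[-0.59, 0.37, 1.44, 0.35, 1.6, -0.67]]
1 25 0 above [[-0.59, 0.27, 1.17, 0.38, 1.95, -0.53]]
1 25 1 pre [[1.09, 0.42, 1.95, -1.25, 1.27, -2.39]]
1 25 1 pick []
1 25 1 final [[-0.59, 0.37, 1.44, 0.35, 1.6, 2.48]]
1 25 1 above [[-0.59, 0.27, 1.17, 0.38, 1.95, 2.61]]
1 32 0 pre [[1.04, 0.31, 1.98, -1.15, 1.19, 0.62]]
1 32 0 pick [[0.92, 0.4, 1.96, -1.25, 1.08, 0.66]]
1 32 0 final [[-0.63, 0.44, 1.38, 0.43, 1.68, -0.71]]
1 32 0 above [[-0.63, 0.33, 1.13, 0.47, 2.0, -0.55]]
1 32 1 pre [[1.04, 0.31, 1.98, -1.15, 1.19, -2.52]]
1 32 1 pick [[0.92, 0.4, 1.96, -1.25, 1.08, -2.48]]
1 32 1 final [[-0.63, 0.44, 1.38, 0.43, 1.68, 2.43]]
1 32 1 above [[-0.63, 0.33, 1.13, 0.47, 2.0, 2.6]]
1 40 0 pre [[0.97, 0.2, 1.99, -1.02, 1.11, 0.44]]
1 40 0 pick [[0.86, 0.31, 1.97, -1.1, 0.99, 0.48]]
1 40 0 final [[-0.68, 0.53, 1.32, 0.51, 1.77, -0.74]]
1 40 0 above [[-0.68, 0.4, 1.1, 0.58, 2.07, -0.55]]
1 40 1 pre []
1 40 1 pick [[0.86, 0.31, 1.97, -1.1, 0.99, -2.66]]
1 40 1 final [[-0.68, 0.53, 1.32, 0.51, 1.77, 2.4]]
1 40 1 above 
[... 575 characters left out ...]
 final [[-0.63, 0.44, 1.38, -0.43, 1.68, -0.71]]
-1 32 0 above [[-0.63, 0.33, 1.13, -0.47, 2.0, -0.55]]
-1 32 1 pre [[1.04, 0.31, 1.98, 1.15, 1.19, -2.52]]
-1 32 1 pick [[0.92, 0.4, 1.96, 1.25, 1.08, -2.48]]
-1 32 1 final [[-0.63, 0.44, 1.38, -0.43, 1.68, 2.43]]
-1 32 1 above [[-0.63, 0.33, 1.13, -0.47, 2.0, 2.6]]
-1 40 0 pre [[0.97, 0.2, 1.99, 1.02, 1.11, 0.44]]
-1 40 0 pick [[0.86, 0.31, 1.97, 1.1, 0.99, 0.48]]
-1 40 0 final [[-0.68, 0.53, 1.32, -0.51, 1.77, -0.74]]
-1 40 0 above [[-0.68, 0.4, 1.1, -0.58, 2.07, -0.55]]
-1 40 1 pre []
-1 40 1 pick [[0.86, 0.31, 1.97, 1.1, 0.99, -2.66]]
-1 40 1 final [[-0.68, 0.53, 1.32, -0.51, 1.77, 2.4]]
-1 40 1 above [[-0.68, 0.4, 1.1, -0.58, 2.07, 2.59]]
```

```bash
cat >> kin.py <<'E'
def path(wps,n=8):
    q=None
    for (p0,M0),(p1,M1) in zip(wps[:-1],wps[1:]):
        w=R.from_matrix(M0.T@M1).as_rotvec()
        for i in range(n+1):
            s=ik(p0+(p1-p0)*i/n,M0@R.from_rotvec(w*i/n).as_matrix(),q,6 if q is None else 0)
            if not s: print("FAIL",i); continue
            q=s[0]
        print(q.round(2))
E
python3 - <<'E'
from h import *; from kin import *
s=robot.read_state(); cur=(np.array(s["tool_pos"]),Rot.from_rotvec(s["orientation"]).as_matrix())
u=np.r_[np.cos(np.radians(-28)),np.sin(np.radians(-28)),0]
a=33; g=np.r_[.5075,.286,.033]+.017*u
pick=toolpose(g,-28,a); z=pick[1][:,2]
w=[cur,toolpose([.45,.29,.20],-28,62),toolpose(g-.09*z,-28,a),pick]
path(w); plan(w[1:])
E
```

```text
[ 0.78 -0.16  1.92 -0.49  1.26 -0.18]
[ 1.07  0.27  1.98 -1.11  1.21  0.59]
[ 0.92  0.38  1.97 -1.23  1.07  0.64]
t 10.6 p [0.4731 0.1231 0.1351] yb 60.9 q [ 0.15 -0.12  1.89 -0.    1.37 -0.91] F [ 0.5 -0.4  0.9] op 0.0927
6 x [0.45, 0.75, -0.37, -0.01, -0.78, -0.03]
5 x [0.47, 0.16, 0.58, -0.0, -0.97, 0.0]
4 x [0.0, 0.0, 0.75, 0.0, 0.0, 0.0]
```

>>> apply_moves(steps=[0.45,0.75,-0.37,0,-0.78,0,100,0.45,0.75,-0.37,0,-0.78,0,100,0.45,0.75,-0.37,0,-0.78,0,100,0.45,0.75,-0.37,0,-0.78,0,100,0.45,0.75,-0.37,0,-0.78,0,100,0.45,0.75,-0.37,0,-0.78,0,100,0,0,0,0,0,0,100])

```text
t: 11.18
tool_pos: [0.4557, 0.2927, 0.1824]
orientation: [0.659, 2.575, -0.161]
force: [0.7, 0.4, -0.9]
opening: 0.0929
gripper_force: 0.0
```

Run:
```python
from h import *; from kin import *
u=np.r_[np.cos(np.radians(-28)),np.sin(np.radians(-28)),0]
a=33; g=np.r_[.5075,.286,.033]+.017*u
pick=toolpose(g,-28,a); z=pick[1][:,2]
s=robot.read_state(); print(fkt(s["q"])[0])
im=eyes.read_camera("wrist"); c=eyes.calibration("wrist"); np.savez("w3.npz",**c)
cv2.imwrite("pics/w3.png",cv2.convertScaleAbs(im[:,:,::-1],alpha=1.5))
plan([toolpose(g-.09*z,-28,a),pick])
```

```text
[0.45573495 0.29268342 0.18232874]
t 11.23 p [0.4563 0.2901 0.1818] yb 61.3 q [ 0.79 -0.14  1.91 -0.49  1.26 -0.16] F [-0.2  0.2 -0.7] op 0.093
5 x [0.45, 0.14, 0.59, -0.01, -0.96, -0.02]
4 x [0.0, 0.0, 0.75, 0.0, 0.0, 0.0]
```

View pics/w3.png

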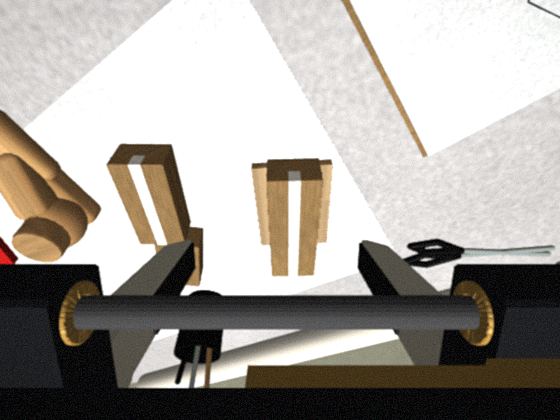

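The wrist view shows the long carton's E1 end at the top, with top edge (268,182)-(320,180) and far end (272,276)-(316,275). The middle carton is at (150,195) and the small one at (195,260), both lying flat.

Run:
```python
from h import *
c=np.load("w3.npz")
for z,pts in [(.052,[(268,182),(320,181),(316,275),(272,276)]),(.04,[(119,165),(173,163)])]:
    P=np.array([bp(c,p,z) for p in pts])[:,:2]
    print(z,(P*1e3).round().tolist(),P.mean(0).round(3),[(round(1e3*np.linalg.norm(d)),round(float(np.degrees(np.arctan2(d[1],d[0]))),1)) for d in np.diff(P,axis=0)])
```

```text
0.052 [[495.0, 259.0], [518.0, 305.0], [660.0, 238.0], [634.0, 186.0]] [0.577 0.247] [(51, 62.6), (156, -25.2), (58, -116.6)]
0.04 [[414.0, 137.0], [438.0, 185.0]] [0.426 0.161] [(54, 63.8)]
```

>>> apply_moves(steps=[0.45,0.14,0.59,0,-0.96,0,100,0.45,0.14,0.59,0,-0.96,0,100,0.45,0.14,0.59,0,-0.96,0,100,0.45,0.14,0.59,0,-0.96,0,100,0.45,0.14,0.59,0,-0.96,0,100,0,0,0,0,0,0,100,0,0,0,0,0,0,100])

```text
t: 11.82
tool_pos: [0.4709, 0.2979, 0.0662]
orientation: [0.539, 2.099, -0.31]
force: [0.7, 0.1, 0.6]
opening: 0.0931
gripper_force: 0.0
```

Run:
```python
from h import *; from kin import *
u=np.r_[np.cos(np.radians(-28)),np.sin(np.radians(-28)),0]
a=33; g=np.r_[.5075,.286,.033]+.017*u
plan([toolpose(g,-28,a)])
```

```text
t 11.82 p [0.4709 0.2979 0.0662] yb 60.8 q [ 1.06  0.29  1.97 -1.1   1.22  0.59] F [0.7 0.1 0.6] op 0.0931
3 x [-0.03, 0.09, 0.92, -0.08, -0.01, -0.0]
```

>>> apply_moves(steps=[-0.03,0.06,0.92,0,0,0,100,-0.03,0.06,0.92,0,0,0,100,-0.03,0.06,0.92,0,0,0,100,0,0,0,0,0,0,100,0,0,0,0,0,0,0,0,0,0,0,0,0,0,0,0,0,0,0,0,0,0,0,0,0,0,0,0,0,0,0,0,0,0,0,0,0,0,0,0,0,0,0,0,0,0,0,0,0], grip_force=55)

```text
t: 12.73
tool_pos: [0.537, 0.2727, 0.0288]
orientation: [0.543, 2.094, -0.294]
force: [-5.4, 0.4, 6.0]
opening: 0.0561
gripper_force: 55.0
```

Run:
```python
from h import *; from kin import *
a=33
s=robot.read_state(); print(s["gripper_force"])
p=np.array(s["tool_pos"]);M=Rot.from_rotvec(s["orientation"]).as_matrix(); z=M[:,2]
gp=p-OFF*z; print("grip",gp.round(4),"pitch",np.degrees(np.arcsin(-z[2])).round(1),"head",np.degrees(np.arctan2(z[1],z[0])).round(1))
w=[(p,M),toolpose(gp+[0,0,.05],-28,a),toolpose([.54,.20,.22],-28,60),toolpose([.56,.12,.36],-50,90),toolpose([.5685,-.10,.37],-87.5,90+a),toolpose([.5685,-.169,.36],-87.5,90+a),toolpose([.5685,-.169,.15],-87.5,90+a)]
path(w); plan(w[1:])
```

```text
54.97563421726227
grip [0.5232 0.2804 0.0391] pitch 33.1 head -29.1
[ 0.92  0.26  1.98 -1.18  1.11  0.52]
[ 0.53 -0.17  1.91 -0.48  1.16 -0.41]
[ 0.12  0.04  1.36  0.    1.74 -0.58]
[-0.55  0.24  1.23  0.51  1.97 -0.46]
[-0.64  0.34  1.13  0.49  2.01 -0.55]
[-0.64  0.45  1.38  0.44  1.69 -0.71]
t 12.73 p [0.537  0.2727 0.0288] yb 60.9 q [ 0.92  0.38  1.95 -1.21  1.09  0.63] F [-5.4  0.4  6. ] op 0.0561
2 x [-0.7, 0.01, -0.45, -0.08, -0.01, -0.05]
6 x [-0.68, -0.35, -0.3, 0.0, 0.75, -0.0]
7 x [-0.45, -0.23, -0.56, 0.14, 0.71, 0.51]
9 x [-0.71, -0.28, -0.25, -0.2, 0.59, 0.67]
3 x [-0.7, -0.03, -0.32, 0.0, 0.0, 0.0]
8 x [-0.48, 0.0, 0.73, 0.0, 0.0, 0.0]
```

>>> apply_moves(steps=[-0.47,0,-0.3,0,0,0,0,-0.47,0,-0.3,0,0,0,0,-0.47,0,-0.3,0,0,0,0,0,0,0,0,0,0,0,0,0,0,0,0,0,0])

```text
t: 13.15
tool_pos: [0.5376, 0.2727, 0.0787]
orientation: [0.545, 2.094, -0.293]
force: [0.5, 0.2, -3.3]
opening: 0.0556
gripper_force: 55.0
```

Run:
```python
from h import *; from kin import *
a=33
im=eyes.read_camera("side")[:,:,::-1]; im2=eyes.read_camera("scene")[:,:,::-1]
cv2.imwrite("pics/lift.png",cv2.convertScaleAbs(np.hstack([im[200:400,130:430],im2[80:280,200:500]]),alpha=1.6))
plan([toolpose([.54,.20,.22],-28,60),toolpose([.56,.12,.36],-50,90),toolpose([.5685,-.10,.37],-87.5,90+a)])
```

```text
t 13.25 p [0.5369 0.2716 0.077 ] yb 60.9 q [ 0.92  0.27  1.96 -1.16  1.12  0.53] F [ 0.7 -1.2 -1.7] op 0.0555
6 x [-0.69, -0.34, -0.31, -0.02, 0.75, -0.02]
7 x [-0.45, -0.23, -0.56, 0.14, 0.71, 0.51]
9 x [-0.71, -0.28, -0.25, -0.2, 0.59, 0.67]
```

View pics/lift.png

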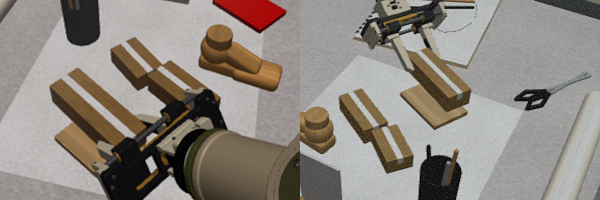

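The carton is lifted off the plywood board and level in the grip. The two upper cartons lie flat beside each other, clear of it. I'll carry on.

>>> apply_moves(steps=[-0.69,-0.34,-0.31,0,0.75,0,0,-0.69,-0.34,-0.31,0,0.75,0,0,-0.69,-0.34,-0.31,0,0.75,0,0,-0.69,-0.34,-0.31,0,0.75,0,0,-0.69,-0.34,-0.31,0,0.75,0,0,-0.69,-0.34,-0.31,0,0.75,0,0,0,0,0,0,0,0,0])

```text
t: 13.83
tool_pos: [0.5527, 0.1938, 0.2121]
orientation: [0.668, 2.542, -0.169]
force: [1.2, -0.5, -0.3]
opening: 0.0555
gripper_force: 55.0
```

>>> apply_moves(steps=[-0.45,-0.23,-0.56,0.14,0.71,0.51,0,-0.45,-0.23,-0.56,0.14,0.71,0.51,0,-0.45,-0.23,-0.56,0.14,0.71,0.51,0,-0.45,-0.23,-0.56,0.14,0.71,0.51,0,-0.45,-0.23,-0.56,0.14,0.71,0.51,0,-0.45,-0.23,-0.56,0.14,0.71,0.51,0,-0.45,-0.23,-0.56,0.14,0.71,0.51,0,0,0,0,0,0,0,0])

```text
t: 14.5
tool_pos: [0.5609, 0.1168, 0.3436]
orientation: [-1.365, -2.821, 0.005]
force: [2.4, -0.3, -2.0]
opening: 0.0556
gripper_force: 55.0
```

Run:
```python
from h import *; from kin import *
a=33
plan([toolpose([.5685,-.10,.37],-87.5,90+a),toolpose([.5685,-.169,.36],-87.5,90+a)])
```

```text
t 14.5 p [0.5609 0.1168 0.3436] yb 38.4 q [ 0.11  0.05  1.35  0.    1.75 -0.55] F [ 2.4 -0.3 -2. ] op 0.0556
9 x [-0.7, -0.27, -0.23, -0.2, 0.59, 0.64]
3 x [-0.7, -0.03, -0.32, 0.0, 0.0, 0.0]
```

>>> apply_moves(steps=[-0.7,-0.27,-0.23,-0.2,0.59,0.65,0,-0.7,-0.27,-0.23,-0.2,0.59,0.65,0,-0.7,-0.27,-0.23,-0.2,0.59,0.65,0,-0.7,-0.27,-0.23,-0.2,0.59,0.65,0,-0.7,-0.27,-0.23,-0.2,0.59,0.65,0,-0.7,-0.27,-0.23,-0.2,0.59,0.65,0,-0.7,-0.27,-0.23,-0.2,0.59,0.65,0,-0.7,-0.27,-0.23,-0.2,0.59,0.65,0,-0.7,-0.27,-0.23,-0.2,0.59,0.65,0,0,0,0,0,0,0,0,0,0,0,0,0,0,0])

```text
t: 15.42
tool_pos: [0.5661, -0.0864, 0.3476]
orientation: [-1.847, -1.921, -0.544]
force: [-0.2, 1.0, -1.8]
opening: 0.0553
gripper_force: 55.0
```

Run:
```python
from h import *; from kin import *
a=33
im=eyes.read_camera("side")[:,:,::-1]; im2=eyes.read_camera("scene")[:,:,::-1]
A=cv2.resize(im[0:230,220:420],None,fx=2,fy=2); B=cv2.resize(im2[130:400,100:300],None,fx=460/270,fy=460/270)
cv2.imwrite("pics/hang.png",cv2.convertScaleAbs(np.hstack([A,B]),alpha=1.6)); print(A.shape,B.shape)
plan([toolpose([.5685,-.169,.36],-87.5,90+a)])
```

```text
(460, 400, 3) (460, 341, 3)
t 15.52 p [ 0.5671 -0.0842  0.3504] yb 2.7 q [-0.55  0.24  1.24  0.51  1.96 -0.46] F [ 0.5  0.6 -2. ] op 0.0559
3 x [-0.73, -0.03, -0.4, -0.01, -0.01, 0.0]
```

View pics/hang.png

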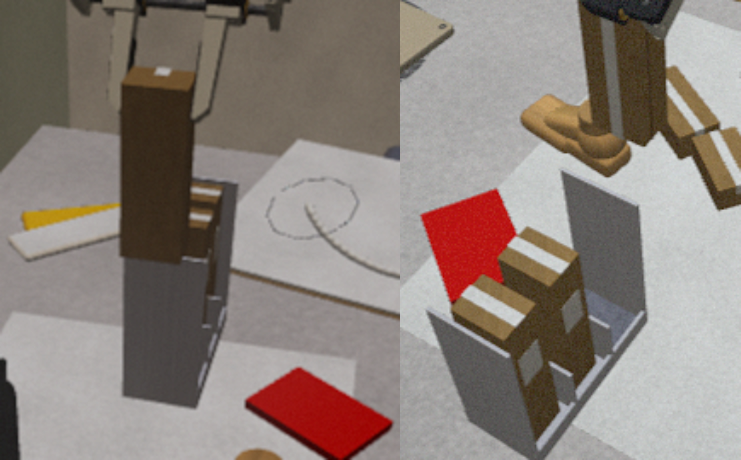

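The carton hangs close to vertical, with its broad sides facing its neighbours. I'll check the tilt in the scene view against a projected vertical.

Run:
```python
from h import *
c=eyes.calibration("scene")
f=lambda u,v:np.array([100+(u-400)/1.704,130+v/1.704])
def pr(X): x=c["K"]@(c["R"]@X+c["t"]); return x[:2]/x[2]
s=robot.read_state(); p=np.array(s["tool_pos"])
X=np.array([.567,-.094,.36]);
for t,b in [((580,5),(597,130)),((605,20),(626,132)),((663,40),(655,142))]:
    m=f(*b)-f(*t); print("meas slope",(m[0]/m[1]).round(3))
for dx,dy in ((-.028,-.02),(-.028,.02),(.028,-.02),(.028,.02)):
  for tl in (-5,0,5):
    T=X+[dx,dy,0]; B=T+[0,.14*np.sin(np.radians(tl)),-.14*np.cos(np.radians(tl))]
    m=pr(B)-pr(T); print(dx,dy,tl,((pr(T)-[100,130])*1.704+[400,0]).round(),((pr(B)-[100,130])*1.704+[400,0]).round(),(m[0]/m[1]).round(3))
```

```text
meas slope 0.136
meas slope 0.188
meas slope -0.078
-0.028 -0.02 -5 [571.   1.] [579. 137.] 0.054
-0.028 -0.02 0 [571.   1.] [587. 129.] 0.123
-0.028 -0.02 5 [571.   1.] [595. 121.] 0.201
-0.028 0.02 -5 [602. -24.] [606. 111.] 0.026
-0.028 0.02 0 [602. -24.] [614. 103.] 0.09
-0.028 0.02 5 [602. -24.] [622.  95.] 0.162
0.028 -0.02 -5 [630.  25.] [630. 162.] 0.002
0.028 -0.02 0 [630.  25.] [638. 154.] 0.067
0.028 -0.02 5 [630.  25.] [646. 145.] 0.139
0.028 0.02 -5 [660.  -1.] [656. 134.] -0.024
0.028 0.02 0 [660.  -1.] [664. 126.] 0.035
0.028 0.02 5 [660.  -1.] [672. 118.] 0.101
```

Run:
```python
from h import *; from kin import *
s=robot.read_state(); M=Rot.from_rotvec(s["orientation"]).as_matrix(); print("lean",np.degrees(np.arccos(-M[2,2])).round(2), M[:,2].round(3), M[:,1].round(3))
plan([toolpose([.567,-.170,.365],-87.3,121.5),toolpose([.567,-.170,.355],-87.3,121.5)])
```

```text
lean 33.19 [-0.028  0.547 -0.837] [ 0.999  0.047 -0.003]
t 15.52 p [ 0.5671 -0.0842  0.3504] yb 2.7 q [-0.55  0.24  1.24  0.51  1.96 -0.46] F [ 0.5  0.6 -2. ] op 0.0559
3 x [-0.72, -0.05, -0.44, -0.01, -0.09, -0.0]
1 x [-0.17, 0.0, 0.28, 0.0, 0.0, 0.0]
```

>>> apply_moves(steps=[-0.54,-0.04,-0.33,0,-0.07,0,0,-0.54,-0.04,-0.33,0,-0.07,0,0,-0.54,-0.04,-0.33,0,-0.07,0,0,-0.54,-0.04,-0.33,0,-0.07,0,0,0,0,0,0,0,0,0,0,0,0,0,0,0,0])

```text
t: 16.02
tool_pos: [0.5665, -0.1599, 0.3506]
orientation: [-1.86, -1.952, -0.524]
force: [0.6, -0.1, -2.4]
opening: 0.0559
gripper_force: 55.0
```

Run:
```python
from h import *; from kin import *
im=eyes.read_camera("side")[:,:,::-1]; im2=eyes.read_camera("scene")[:,:,::-1]
A=cv2.resize(im[20:220,240:380],None,fx=3,fy=3); B=cv2.resize(im2[200:400,110:260],None,fx=3,fy=3)
for k,(I,cam,ox,oy) in enumerate(((A,"side",240,20),(B,"scene",110,200))):
    c=eyes.calibration(cam)
    for z in (.215,.009):   # expected footprint at bottom height & on pad
        P=[]
        for dx,dy in ((-28,-20),(28,-20),(28,20),(-28,20)):
            a=np.radians(2.8);X=np.array([.567+(dx*np.cos(a)-dy*np.sin(a))/1e3,-.1685+(dx*np.sin(a)+dy*np.cos(a))/1e3,z]);x=c["K"]@(c["R"]@X+c["t"]);P.append(((x[:2]/x[2]-[ox,oy])*3))
        cv2.polylines(I,[np.int32(P)],True,(0,255,0),1)
cv2.imwrite("pics/above.png",cv2.convertScaleAbs(np.hstack([A,B])[:600,:800],alpha=1.6)); print(A.shape,B.shape)
plan([toolpose([.567,-.170,.25],-87.3,121.5),toolpose([.567,-.170,.152],-87.3,121.5)])
```

```text
(600, 420, 3) (600, 450, 3)
t 16.12 p [ 0.5664 -0.1593  0.3508] yb 2.8 q [-0.63  0.33  1.12  0.47  2.01 -0.55] F [-0.3 -0.3 -1.7] op 0.0557
5 x [-0.41, 0.0, 0.66, -0.0, 0.0, 0.0]
4 x [-0.43, 0.0, 0.7, 0.0, 0.0, 0.0]
```

View pics/above.png

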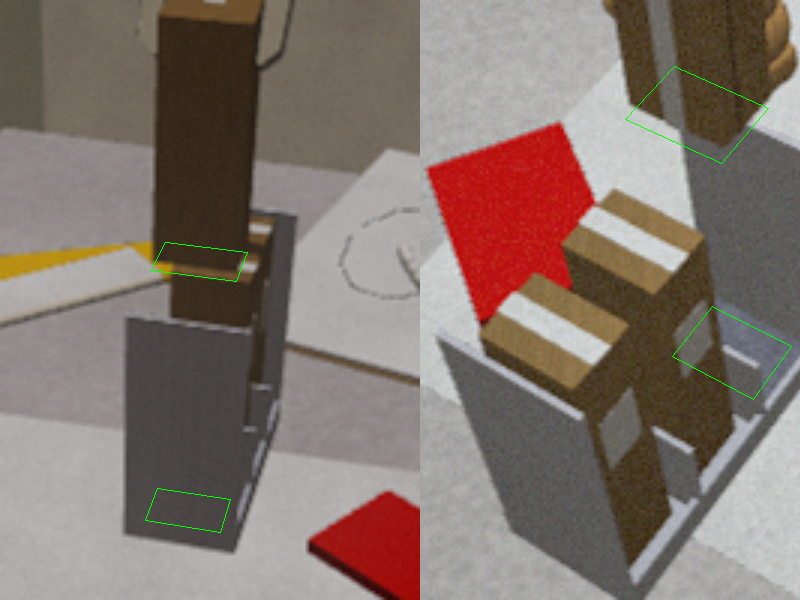

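The carton is above the bay, about 4 mm towards +y at its bottom compared with the projected footprint, and within clearance along x. I'll correct by 2 mm and 1°, then descend.

Run:
```python
from h import *; from kin import *
s=robot.read_state(); M=Rot.from_rotvec(s["orientation"]).as_matrix(); th=90+np.degrees(np.arccos(-M[2,2])); print(th)
L=th-1
plan([toolpose([.567,-.171,.35],-87.2,L),toolpose([.567,-.171,.22],-87.2,L),toolpose([.567,-.171,.16],-87.2,L)])
```

```text
121.49380378848647
t 16.12 p [ 0.5664 -0.1593  0.3508] yb 2.8 q [-0.63  0.33  1.12  0.47  2.01 -0.55] F [-0.3 -0.3 -1.7] op 0.0557
1 x [-0.36, 0.0, 0.45, 0.01, -0.17, 0.0]
5 x [-0.44, 0.0, 0.75, 0.0, 0.0, 0.0]
3 x [-0.34, 0.0, 0.57, 0.0, 0.0, 0.0]
```

>>> apply_moves(steps=[-0.36,0,0.45,0,-0.17,0,0,0,0,0,0,0,0,0,-0.44,0,0.75,0,0,0,0,-0.44,0,0.75,0,0,0,0,-0.44,0,0.75,0,0,0,0,0,0,0,0,0,0,0,0,0,0,0,0,0,0])

```text
t: 16.7
tool_pos: [0.5653, -0.1616, 0.2545]
orientation: [-1.869, -1.959, -0.51]
force: [-0.5, -0.7, -0.3]
opening: 0.0555
gripper_force: 55.0
```

Run:
```python
from h import *; from kin import *
plan([toolpose([.567,-.171,.16],-87.2,120.5)])
for cam in("side","scene"):
    im=eyes.read_camera(cam)
    cv2.imwrite(f"pics/in_{cam}.png",im[:,:,::-1])
    print(cam,[(n,[(np.round(d["xy"]).tolist(),round(d["conf"],2)) for d in eyes.place_of(cam,n)][:3]) for n in("long_carton_centre","tall_carton_a_centre")])
```

```text
t 16.7 p [ 0.5653 -0.1616  0.2545] yb 2.7 q [-0.63  0.34  1.28  0.43  1.86 -0.62] F [-0.5 -0.7 -0.3] op 0.0555
4 x [-0.47, 0.01, 0.79, -0.0, -0.01, -0.01]
side [('long_carton_centre', [([310.0, 108.0], 0.74)]), ('tall_carton_a_centre', [])]
scene [('long_carton_centre', [([202.0, 243.0], 0.74)]), ('tall_carton_a_centre', [([160.0, 342.0], 0.71), ([215.0, 319.0], 0.27)])]
```

>>> apply_moves(steps=[-0.38,0,0.63,0,0,0,0,-0.38,0,0.63,0,0,0,0,-0.38,0,0.63,0,0,0,0,-0.38,0,0.63,0,0,0,0,0,0,0,0,0,0,0,0,0,0,0,0,0,0])

```text
t: 17.5
tool_pos: [0.5657, -0.1637, 0.1668]
orientation: [-1.871, -1.96, -0.51]
force: [0.1, -0.4, -1.0]
opening: 0.0556
gripper_force: 55.0
```

Run:
```python
from h import *; from kin import *
plan([toolpose([.567,-.171,.153],-87.2,120.5)])
```

```text
t 17.5 p [ 0.5657 -0.1637  0.1668] yb 2.7 q [-0.63  0.4   1.37  0.41  1.72 -0.69] F [ 0.1 -0.4 -1. ] op 0.0556
2 x [-0.22, 0.02, 0.45, 0.0, -0.01, -0.01]
```

>>> apply_moves(steps=[-0.2,0,0.4,0,0,0,0,-0.2,0,0.4,0,0,0,0,0,0,0,0,0,0,0,0,0,0,0,0,0,0])

```text
t: 17.83
tool_pos: [0.5656, -0.1618, 0.1394]
orientation: [-1.871, -1.96, -0.51]
force: [-0.1, -0.6, -2.1]
opening: 0.0557
gripper_force: 55.0
```

>>> apply_moves(steps=[-0.05,0,0.08,0,0,0,0,-0.05,0,0.08,0,0,0,0,0,0,0,0,0,0,0])

```text
t: 18.08
tool_pos: [0.5667, -0.1628, 0.1375]
orientation: [-1.872, -1.964, -0.513]
force: [-2.9, -0.3, 11.5]
opening: 0.0555
gripper_force: 55.0
```

Run:
```python
from h import *; from kin import *
plan([toolpose([.567,-.171,.153],-87.2,120.5)])
```

```text
t 18.08 p [ 0.5667 -0.1628  0.1375] yb 2.7 q [-0.63  0.42  1.39  0.41  1.67 -0.71] F [-2.9 -0.3 11.5] op 0.0555
1 x [0.03, -0.0, 0.04, 0.03, 0.0, -0.0]
```

>>> apply_moves(steps=[0,0,0,0,0,0,75,0,0,0,0,0,0,85,0,0,0,0,0,0,100,0,0,0,0,0,0,100,0,0,0,0,0,0,100,0,0,0,0,0,0,100])

```text
t: 18.58
tool_pos: [0.5661, -0.1623, 0.1344]
orientation: [-1.872, -1.961, -0.511]
force: [0.3, -0.6, 0.1]
opening: 0.0903
gripper_force: 0.0
```

>>> apply_moves(steps=[0.4,0,-0.65,0,0,0,100,0.4,0,-0.65,0,0,0,100,0.48,0,-0.8,0,0,0,100,0.48,0,-0.8,0,0,0,100,0.48,0,-0.8,0,0,0,100,0.48,0,-0.8,0,0,0,100])

```text
t: 19.08
tool_pos: [0.5657, -0.1604, 0.2935]
orientation: [-1.872, -1.961, -0.511]
force: [-0.1, -0.5, -0.2]
opening: 0.0932
gripper_force: 0.0
```

Run:
```python
from h import *; from kin import *
plan([([.50,-.02,.32],down(40)),([.475,.125,.20],down(61))])
for cam in("side","scene"):
    im=eyes.read_camera(cam); c=eyes.calibration(cam); cv2.imwrite(f"pics/rel_{cam}.png",im[:,:,::-1])
    x=c["K"]@(c["R"]@np.array([.567,-.169,.089])+c["t"]); print(cam,(x/x[2])[:2].round(1))
    for n in("long_carton_centre","tall_carton_a_centre","middle_carton_centre","small_carton_centre","riser"):
        print(n,[(np.round(d["xy"],1).tolist(),round(d["conf"],2)) for d in eyes.place_of(cam,n)][:3],[np.round(d["rect"]).tolist() for d in eyes.search_frame(cam,n)][:2])
```

```text
t 19.08 p [ 0.5657 -0.1604  0.2935] yb 2.7 q [-0.63  0.32  1.23  0.44  1.91 -0.59] F [-0.1 -0.5 -0.2] op 0.0932
9 x [0.59, -0.05, 0.07, 0.18, -0.54, -0.67]
7 x [0.55, 0.45, 0.57, 0.0, 0.0, -0.5]
side [304.3 160.3]
long_carton_centre [] [[292.0, 122.0, 32.0, 6.0]]
tall_carton_a_centre [([313.4, 131.0], 0.96)] [[303.0, 94.0, 29.0, 52.0]]
middle_carton_centre [([312.3, 291.5], 0.69)] [[277.0, 260.0, 74.0, 68.0], [330.0, 229.0, 82.0, 62.0]]
small_carton_centre [([267.0, 262.3], 0.75)] [[240.0, 239.0, 54.0, 53.0]]
riser [([378.9, 210.4], 0.95), ([234.5, 350.3], 0.57)] [[343.0, 190.0, 72.0, 42.0], [185.0, 310.0, 94.0, 83.0]]
scene [209.8 290. ]
long_carton_centre [([209.2, 290.6], 0.74)] [[128.0, 292.0, 67.0, 94.0], [181.0, 248.0, 48.0, 80.0]]
tall_carton_a_centre [([209.0, 291.0], 0.65), ([163.3, 342.7], 0.58)] [[130.0, 291.0, 60.0, 94.0], [157.0, 262.0, 58.0, 93.0]]
middle_carton_centre [([264.3, 198.2], 0.72)] [[238.0, 171.0, 50.0, 52.0]]
small_carton_centre [([291.2, 228.7], 0.89)] [[272.0, 205.0, 45.0, 48.0], [301.0, 161.0, 70.0, 48.0]]
riser [([333.2, 188.1], 0.75), ([142.4, 275.1], 0.69)] [[111.0, 242.0, 55.0, 65.0], [299.0, 160.0, 70.0, 48.0]]
```

Measured (209.2,290.6) against the expected (209.8,290.0), so the long carton stands on the bay's pad. Next is the middle carton.

Run:
```python
from h import *
C={c:eyes.calibration(c) for c in("scene","side")}
for n,z,a,b in (("mid",.02,(264.3,198.2),(312.3,291.5)),("small",.018,(291.2,228.7),(267,262.3)),("riser",0,(333.2,188.1),(234.5,350.3))): print(n,bp(C["scene"],a,z).round(4),bp(C["side"],b,z).round(4))
```

```text
mid [0.4829 0.1174 0.02  ] [0.4752 0.1192 0.02  ]
small [0.5752 0.0747 0.018 ] [0.5729 0.0742 0.018 ]
riser [0.5817 0.2439 0.    ] [0.5688 0.2575 0.    ]
```

>>> apply_moves(steps=[0.59,-0.05,0.07,0.18,-0.54,-0.67,100,0.59,-0.05,0.07,0.18,-0.54,-0.67,100,0.59,-0.05,0.07,0.18,-0.54,-0.67,100,0.59,-0.05,0.07,0.18,-0.54,-0.67,100,0.59,-0.05,0.07,0.18,-0.54,-0.67,100,0.59,-0.05,0.07,0.18,-0.54,-0.67,100,0.59,-0.05,0.07,0.18,-0.54,-0.67,100,0.59,-0.05,0.07,0.18,-0.54,-0.67,100,0.59,-0.05,0.07,0.18,-0.54,-0.67,100,0,0,0,0,0,0,100])

```text
t: 21.02
tool_pos: [0.5003, -0.0171, 0.3211]
orientation: [1.322, 2.847, 0.007]
force: [-0.4, 0.8, -0.9]
opening: 0.0931
gripper_force: 0.0
```

Run:
```python
from h import *
plan([([.475,.125,.22],down(61))])
```

```text
t 21.02 p [ 0.5003 -0.0171  0.3211] yb 40.2 q [-0.14 -0.16  1.59  0.    1.71 -0.84] F [-0.4  0.8 -0.9] op 0.0931
7 x [0.54, 0.43, 0.48, 0.01, 0.0, -0.5]
```

>>> apply_moves(steps=[0.54,0.43,0.48,0,0,-0.5,100,0.54,0.43,0.48,0,0,-0.5,100,0.54,0.43,0.48,0,0,-0.5,100,0.54,0.43,0.48,0,0,-0.5,100,0.54,0.43,0.48,0,0,-0.5,100,0.54,0.43,0.48,0,0,-0.5,100,0.54,0.43,0.48,0,0,-0.5,100,0,0,0,0,0,0,100])

```text
t: 21.68
tool_pos: [0.474, 0.1242, 0.2166]
orientation: [-0.787, -3.036, -0.007]
force: [-1.0, -0.2, -0.4]
opening: 0.093
gripper_force: 0.0
```

Run:
```python
from h import *
c=eyes.calibration("wrist"); im=eyes.read_camera("wrist"); cv2.imwrite("pics/w4.png",im[:,:,::-1])
for n,z in(("middle_carton_centre",.02),("small_carton_centre",.018),("riser",0)):
    print(n,[(np.round(d["xy"]).tolist(),round(d["conf"],2),bp(c,d["xy"],z).round(4).tolist()) for d in eyes.place_of("wrist",n)][:3],[np.round(d["rect"]).tolist() for d in eyes.search_frame("wrist",n)][:2])
# brown-vs-white segmentation of tops
hsv=cv2.cvtColor(im,cv2.COLOR_RGB2HSV); m=cv2.inRange(hsv,(5,70,30),(25,255,255)); m=cv2.morphologyEx(m,cv2.MORPH_CLOSE,np.ones((15,15)))[:262]
n,l,s,ce=cv2.connectedComponentsWithStats(m)
for i in range(1,n):
    if s[i,4]>800:
        r=cv2.minAreaRect(np.argwhere(l==i)[:,::-1].astype(np.float32)); b=cv2.boxPoints(r); print(s[i].tolist(),b.round().tolist(),np.array([bp(c,q,.03)[:2] for q in b]).round(3).tolist())
plan([([.477,.119,.07],down(61)),([.477,.119,.016],down(61))])
```

```text
middle_carton_centre [([279.0, 191.0], 0.73, [0.4771, 0.1263, 0.02])] [[254.0, 136.0, 48.0, 108.0]]
small_carton_centre [([279.0, 275.0], 0.84, [0.5725, 0.0737, 0.018])] [[255.0, 242.0, 54.0, 55.0]]
riser [([403.0, 207.0], 0.79, [0.5744, 0.2516, 0.0]), ([56.0, 241.0], 0.59, [0.3975, -0.1591, 0.0]), ([161.0, 172.0], 0.46, [0.3895, 0.0101, 0.0])] [[2.0, 190.0, 89.0, 76.0], [368.0, 154.0, 76.0, 104.0]]
[443, 0, 89, 150, 946] [[443.0, 0.0], [451.0, -4.0], [534.0, 146.0], [526.0, 150.0]] [[0.385, 0.364], [0.385, 0.372], [0.568, 0.4], [0.568, 0.391]]
[116, 98, 94, 141, 7222] [[102.0, 117.0], [163.0, 93.0], [215.0, 223.0], [154.0, 247.0]] [[0.311, -0.0], [0.322, 0.071], [0.471, 0.043], [0.462, -0.037]]
[250, 138, 60, 124, 6055] [[249.0, 138.0], [307.0, 137.0], [309.0, 261.0], [251.0, 262.0]] [[0.407, 0.128], [0.437, 0.184], [0.569, 0.118], [0.536, 0.056]]
[368, 154, 79, 105, 7143] [[368.0, 258.0], [369.0, 153.0], [446.0, 154.0], [445.0, 259.0]] [[0.599, 0.182], [0.486, 0.236], [0.529, 0.311], [0.646, 0.263]]
t 22.03 p [0.4772 0.1211 0.2209] yb 60.6 q [ 0.14 -0.17  1.78  0.    1.53 -0.92] F [-0.8  0.5 -0.3] op 0.093
6 x [-0.0, -0.01, 0.84, 0.01, -0.0, -0.01]
2 x [0.0, 0.0, 0.9, 0.0, 0.0, 0.0]
```

>>> apply_moves(steps=[0,0,0.84,0,0,0,100,0,0,0.84,0,0,0,100,0,0,0.84,0,0,0,100,0,0,0.84,0,0,0,100,0,0,0.84,0,0,0,100,0,0,0.84,0,0,0,100,0,0,0.9,0,0,0,100,0,0,0.9,0,0,0,100,0,0,0,0,0,0,100,0,0,0,0,0,0,0,0,0,0,0,0,0,0,0,0,0,0,0,0,0], grip_force=20)

```text
t: 23.03
tool_pos: [0.4787, 0.123, 0.0172]
orientation: [0.794, 3.036, 0.01]
force: [0.3, 0.2, 0.4]
opening: 0.0775
gripper_force: 0.0
```

>>> apply_moves(steps=[0,0,0,0,0,0,0,0,0,0,0,0,0,0,0,0,0,0,0,0,0,0,0,0,0,0,0,0,0,0,0,0,0,0,0])

```text
t: 23.45
tool_pos: [0.4773, 0.1228, 0.0157]
orientation: [0.794, 3.038, 0.008]
force: [-1.7, -2.6, 7.5]
opening: 0.0562
gripper_force: 20.0
```

>>> apply_moves(steps=[0,0,-0.4,0,0,0,0,0,0,-0.9,0,0,0,0,0,0,-0.9,0,0,0,0])

```text
t: 23.7
tool_pos: [0.4747, 0.1225, 0.0806]
orientation: [-0.793, -3.036, -0.006]
force: [0.8, 0.2, -1.0]
opening: 0.056
gripper_force: 20.0
```

Run:
```python
from h import *
D=down(63.5)
plan([([.572,.252,.12],D),([.572,.252,.040],D)])
```

```text
t 23.7 p [0.4747 0.1225 0.0806] yb 60.7 q [ 0.14 -0.05  1.94  0.01  1.26 -0.92] F [ 0.8  0.2 -1. ] op 0.056
6 x [-0.14, 0.89, -0.22, 0.0, -0.01, -0.08]
3 x [0.0, 0.0, 0.89, 0.0, 0.0, 0.0]
```

>>> apply_moves(steps=[-0.18,0.89,-0.22,0,0,-0.08,0,-0.18,0.89,-0.22,0,0,-0.08,0,-0.18,0.89,-0.22,0,0,-0.08,0,-0.18,0.89,-0.22,0,0,-0.08,0,-0.18,0.89,-0.22,0,0,-0.08,0,-0.18,0.89,-0.22,0,0,-0.08,0,0,0,0.5,0,0,0,0,0,0,0.5,0,0,0,0,0,0,0,0,0,0,0])

```text
t: 24.45
tool_pos: [0.5783, 0.2485, 0.0879]
orientation: [-0.715, -3.054, -0.004]
force: [-0.3, -0.9, -3.8]
opening: 0.0561
gripper_force: 20.0
```

Run:
```python
from h import *
plan([([.575,.251,.030],down(63.5))])
```

```text
t 24.45 p [0.5783 0.2485 0.0879] yb 63.6 q [ 0.32  0.3   1.53  0.    1.31 -0.79] F [-0.3 -0.9 -3.8] op 0.0561
3 x [0.04, 0.01, 0.64, 0.0, -0.02, 0.01]
```

>>> apply_moves(steps=[0.04,0,0.64,0,0,0,0,0.04,0,0.64,0,0,0,0,0.04,0,0.64,0,0,0,0,0,0,0.03,0,0,0,0,0,0,0,0,0,0,0])

```text
t: 24.87
tool_pos: [0.5759, 0.25, 0.0319]
orientation: [-0.717, -3.056, -0.005]
force: [0.0, 0.2, -1.1]
opening: 0.0558
gripper_force: 20.0
```

>>> apply_moves(steps=[0,0,0,0,0,0,100,0,0,0,0,0,0,100,0,0,0,0,0,0,100,0,0,0,0,0,0,100,0,0,0,0,0,0,100,0,0,-0.7,0,0,0,100,0,0,-1,0,0,0,100,0,0,-1,0,0,0,100,0,0,-1,0,0,0,100])

```text
t: 25.62
tool_pos: [0.5769, 0.2498, 0.1448]
orientation: [-0.718, -3.058, -0.008]
force: [0.4, 0.1, 0.1]
opening: 0.093
gripper_force: 0.0
```

Run:
```python
from h import *
D=down(53)
plan([([.574,.0735,.12],D),([.574,.0735,.010],D)])
```

```text
t 25.62 p [0.5769 0.2498 0.1448] yb 63.6 q [ 0.32  0.25  1.49  0.    1.4  -0.79] F [0.4 0.1 0.1] op 0.093
7 x [-0.42, -0.73, 0.12, 0.01, -0.0, 0.25]
4 x [0.0, 0.0, 0.92, 0.0, 0.0, 0.0]
```

>>> apply_moves(steps=[-0.42,-0.73,0.12,0,0,0.25,100,-0.42,-0.73,0.12,0,0,0.25,100,-0.42,-0.73,0.12,0,0,0.25,100,-0.42,-0.73,0.12,0,0,0.25,100,-0.42,-0.73,0.12,0,0,0.25,100,-0.42,-0.73,0.12,0,0,0.25,100,-0.42,-0.73,0.12,0,0,0.25,100,0,0,0,0,0,0,100])

```text
t: 26.28
tool_pos: [0.5735, 0.0695, 0.1169]
orientation: [-1.001, -2.977, -0.005]
force: [-0.4, 0.0, -0.0]
opening: 0.0927
gripper_force: 0.0
```

Run:
```python
from h import *
c=eyes.calibration("wrist"); im=eyes.read_camera("wrist"); cv2.imwrite("pics/w5.png",im[:,:,::-1])
print([(np.round(d["xy"]).tolist(),round(d["conf"],2),bp(c,d["xy"],.018).round(4).tolist()) for d in eyes.place_of("wrist","small_carton_centre")][:3])
plan([([.574,.0735,.012],down(53))])
```

```text
[([282.0, 207.0], 0.77, [0.5742, 0.0753, 0.018])]
t 26.38 p [0.5742 0.0728 0.1177] yb 53.0 q [ 0.03  0.14  1.66  0.01  1.34 -0.89] F [-0.3  0.4  1.4] op 0.0931
4 x [0.0, 0.0, 0.88, 0.01, -0.01, -0.0]
```

>>> apply_moves(steps=[0,0,0.88,0,0,0,100,0,0,0.88,0,0,0,100,0,0,0.88,0,0,0,100,0,0,0.86,0,0,0,100,0,0,0,0,0,0,100,0,0,0,0,0,0,0,0,0,0,0,0,0,0,0,0,0,0,0,0,0,0,0,0,0,0,0,0,0,0,0,0,0,0,0,0,0,0,0,0,0,0,0,0,0,0,0,0,0])

```text
t: 27.38
tool_pos: [0.5752, 0.0741, 0.0136]
orientation: [0.994, 2.979, 0.009]
force: [-0.0, 0.6, 4.4]
opening: 0.0557
gripper_force: 20.0
```

>>> apply_moves(steps=[0,0,0,0,0,0,0,0,0,-0.4,0,0,0,0,0,0,-1,0,0,0,0,0,0,-1,0,0,0,0,0,0,-1,0,0,0,0,0,0,-1,0,0,0,0])

```text
t: 27.88
tool_pos: [0.5735, 0.0732, 0.1462]
orientation: [-0.994, -2.979, -0.007]
force: [0.9, 0.5, -1.0]
opening: 0.056
gripper_force: 20.0
```

Run:
```python
from h import *
D=down(-26.5)
plan([([.575,.251,.16],D),([.575,.251,.108],D)])
for cam in("scene","side"):
    c=eyes.calibration(cam); im=eyes.read_camera(cam)
    print([(round(d["conf"],2),bp(c,d["xy"],.032).round(4).tolist()) for d in eyes.place_of(cam,"middle_carton_centre")][:3])
```

```text
t 27.88 p [0.5735 0.0732 0.1462] yb 53.1 q [ 0.04  0.12  1.64  0.    1.39 -0.89] F [ 0.9  0.5 -1. ] op 0.056
14 x [0.44, 0.13, -0.03, 0.0, -0.0, 0.95]
2 x [0.0, 0.0, 0.87, 0.0, 0.0, 0.0]
[(0.76, [0.5838, 0.2412, 0.032])]
[(0.72, [0.5799, 0.252, 0.032])]
```

>>> apply_moves(steps=[0.44,0.13,-0.03,0,0,0.95,0,0.44,0.13,-0.03,0,0,0.95,0,0.44,0.13,-0.03,0,0,0.95,0,0.44,0.13,-0.03,0,0,0.95,0,0.44,0.13,-0.03,0,0,0.95,0,0.44,0.13,-0.03,0,0,0.95,0,0.44,0.13,-0.03,0,0,0.95,0])

```text
t: 28.67
tool_pos: [0.5407, 0.1626, 0.1489]
orientation: [-1.955, -2.453, -0.002]
force: [0.4, -0.6, -1.6]
opening: 0.0561
gripper_force: 20.0
```

>>> apply_moves(steps=[0.44,0.13,-0.03,0,0,0.95,0,0.44,0.13,-0.03,0,0,0.95,0,0.44,0.13,-0.03,0,0,0.95,0,0.44,0.13,-0.03,0,0,0.95,0,0.44,0.13,-0.03,0,0,0.95,0,0.44,0.13,-0.03,0,0,0.95,0,0.44,0.13,-0.03,0,0,0.95,0,0,0,0,0,0,0,0])

```text
t: 29.33
tool_pos: [0.575, 0.2521, 0.1558]
orientation: [-2.674, -1.64, -0.001]
force: [-0.2, 0.1, -0.4]
opening: 0.0557
gripper_force: 20.0
```

Run:
```python
from h import *
plan([([.577,.250,.067],down(-26.5))])
# middle top face via wrist brown mask is occluded by the held carton; use scene rect
```

```text
t 29.33 p [0.575  0.2521 0.1558] yb -26.9 q [0.33 0.24 1.48 0.   1.42 0.8 ] F [-0.2  0.1 -0.4] op 0.0557
4 x [-0.01, 0.02, 0.74, -0.01, -0.01, -0.02]
```

>>> apply_moves(steps=[0,0.02,0.74,0,0,0,0,0,0.02,0.74,0,0,0,0,0,0.02,0.74,0,0,0,0,0,0.02,0.66,0,0,0,0,0,0,0,0,0,0,0,0,0,0,0,0,0,0])

```text
t: 29.83
tool_pos: [0.5757, 0.2491, 0.0695]
orientation: [-2.669, -1.648, 0.002]
force: [-0.3, -0.4, -0.1]
opening: 0.0561
gripper_force: 20.0
```

Run:
```python
from h import *
plan([([.577,.250,.066],down(-26.5))])
```

```text
t 29.83 p [0.5757 0.2491 0.0695] yb -26.6 q [0.32 0.32 1.55 0.   1.27 0.79] F [-0.3 -0.4 -0.1] op 0.0561
1 x [0.05, 0.03, 0.12, -0.04, -0.01, -0.02]
```

>>> apply_moves(steps=[0,0,0.1,0,0,0,0,0,0,0,0,0,0,0,0,0,0,0,0,0,100,0,0,0,0,0,0,100,0,0,0,0,0,0,100,0,0,0,0,0,0,100,0,0,0,0,0,0,100,0,0,-0.6,0,0,0,100,0,0,-1,0,0,0,100,0,0,-1,0,0,0,100,0,0,-1,0,0,0,100,0,0,-1,0,0,0,100])

```text
t: 30.83
tool_pos: [0.5773, 0.2495, 0.208]
orientation: [-2.671, -1.646, -0.005]
force: [0.4, 0.5, 0.4]
opening: 0.093
gripper_force: 0.0
```

>>> apply_moves(steps=[0,0,-1,0,0,0,100,-0.8,0.3,-0.6,0,0,0,100,-0.8,0.3,-0.6,0,0,0,100,0,0,0,0,0,0,100,0,0,0,0,0,0,100])

```text
t: 31.25
tool_pos: [0.5729, 0.1975, 0.2743]
orientation: [-2.674, -1.644, -0.011]
force: [0.4, 0.8, -0.0]
opening: 0.0931
gripper_force: 0.0
```

Run:
```python
from h import *
plan([])
Z={"long_carton_centre":.089,"middle_carton_centre":.032,"small_carton_centre":.07,"riser":0,"tall_carton_a_centre":.095,"pen_pot_centre":.048,"shoe_last_centre":.04}
for cam in("scene","side","wrist"):
    c=eyes.calibration(cam); im=eyes.read_camera(cam); cv2.imwrite(f"pics/end_{cam}.png",im[:,:,::-1])
    for n,z in Z.items(): print(cam,n,[(round(d["conf"],2),bp(c,d["xy"],z)[:2].round(3).tolist()) for d in eyes.place_of(cam,n)][:2])
    # dominant small/middle outline directions in the stack region, at given heights
    if cam=="wrist":
        h=cv2.cvtColor(im,cv2.COLOR_RGB2HSV); m=cv2.inRange(h,(5,70,30),(25,255,255)); m=cv2.morphologyEx(m,cv2.MORPH_CLOSE,np.ones((15,15)))[:262]
        N,l,s,_=cv2.connectedComponentsWithStats(m)
        for i in range(1,N):
            if s[i,4]>2500:
                ct=max(cv2.findContours(np.uint8(l==i),0,1)[0],key=cv2.contourArea); print(s[i].tolist(),cv2.approxPolyDP(ct,5,True)[:,0].tolist())
```

```text
t 31.25 p [0.5729 0.1975 0.2743] yb -26.8 q [0.24 0.12 1.39 0.   1.62 0.71] F [ 0.4  0.8 -0. ] op 0.0931
scene long_carton_centre [(0.63, [0.566, -0.173])]
scene middle_carton_centre [(0.69, [0.576, 0.241]), (0.43, [0.532, -0.145])]
scene small_carton_centre [(0.55, [0.578, 0.252])]
scene riser [(0.72, [0.397, -0.162]), (0.61, [0.581, 0.245])]
scene tall_carton_a_centre [(0.85, [0.57, -0.285])]
scene pen_pot_centre [(0.87, [0.704, 0.012]), (0.72, [0.399, 0.013])]
scene shoe_last_centre [(0.95, [0.396, 0.023])]
side long_carton_centre []
side middle_carton_centre [(0.83, [0.57, 0.252])]
side small_carton_centre [(0.92, [0.58, 0.252])]
side riser [(0.85, [0.57, 0.253]), (0.85, [0.398, -0.158])]
side tall_carton_a_centre [(0.97, [0.572, -0.284]), (0.59, [0.572, -0.238])]
side pen_pot_centre [(0.47, [0.593, -0.318]), (0.27, [0.555, 0.282])]
side shoe_last_centre [(0.82, [0.393, 0.03])]
wrist long_carton_centre []
wrist middle_carton_centre []
wrist small_carton_centre [(0.81, [0.578, 0.253])]
wrist riser []
wrist tall_carton_a_centre []
wrist pen_pot_centre [(0.75, [0.708, 0.013])]
wrist shoe_last_centre [(0.87, [0.394, 0.028]), (0.74, [0.572, 0.254])]
[209, 103, 100, 83, 7360] [[211, 111], [216, 177], [283, 185], [285, 176], [308, 175], [308, 109], [234, 103], [233, 110]]
```

All the measurements agree: middle (0.575,0.249) on the board, small (0.578,0.252) on top of it, long (0.566,-0.172) in the bay. The bystanders haven't moved. Handing in.

```bash
python3 -c "
from plant import robot
print(robot.close_job())"
```

```text
the job is handed in; nothing more can be done
None
```

I handed the job in at about 32 s of the 72 s allowed, and the result was not reported back. By camera measurement the long carton stands in the empty bay, and the middle carton is back on the board. The small one is centred on top, turned crosswise as the goal asks, though the pictures showed it starting roughly lengthwise.

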